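Weigh out cooking chocolate against a tin

ROBOT

A 6-joint arm with a two-finger parallel gripper is mounted at the origin on a cart in front of the work surface, level with it; the furniture and walls round the work are solid. World frame = base frame: x ahead of the robot, y to its left, z up, the work surface at z = 0. Lengths are in mm, angles in degrees, forces in N, time in s.
With the tool pointing down it reaches from about 350 to 850 mm from the base axis. Payload 8.1 kg.
Tool frame: the origin (TCP) lies on the centre line of the jaws, within the pads' length; the fingertips stand 19 mm ahead of it and the grasp point (between the pads) is the TCP; z points along the fingers, y is the line along which they close (so a half turn about z gives the same grasp; the last joint's range is limited). The gripper opens to 85 mm and grips with 20 to 120 N. Pads are 22 mm wide; open, the fingers measure 114 mm over their backs; the gripper's body (76 mm by 85 mm) begins 54 mm behind the grasp point. The pads swing forward as they close: fully open they stand 13 mm farther back than shut.
Start: joints at [-73.877, 7.471, 85.268, -0, 87.261, -4.893], TCP at [215.198, -560.085, 250.292] pointing down, gripper open.
Joint ranges: [-169.43, 169.43], [-51.17, 129.36], [1.28, 143.12], [-76.62, 256.62], [0, 156.53], [-152.29, 152.29]. Speed limits (degrees/s): [136.94, 136.94, 159.86, 180, 180, 180].

INTERFACE

Orientations are given as [roll, pitch, yaw] about the fixed x, y, z axes, in that order (R = Rz(yaw) Ry(pitch) Rx(roll)).
In Python, from bench import r gives the robot as it stands. The module is installed in compiled form; this text tells all that it offers.
- The arm moves only by the tool servo_tool, never from a script. Its arguments are lists of equal length, an entry for each row: "fingers": the finger opening in m, from 0 to 0.0854; "linear": the shift along the tool's x, y, z in m, a list of three; "rotation": the turn, a rotation vector about the tool's x, y, z in degrees, a list of three. A call has 1 to 10 rows; each row is the pose to reach, as a shift and turn from the pose commanded when the call began, along the tool's axes at that moment; what a row does not reach only later rows make up. A row lasts 1/10 s, in which the tool goes at most 50 mm and 8.59 degrees, less where a joint would pass 70% of its speed; a pose out of reach is approached as far as the arm can. A call with a gripper value outside its range is refused whole. The fingers move at their own pace and stop on an object; "force" is the grip in N (left out, the last holds). Time passes only in rows, so rows that repeat a pose let the fingers close. It gives the time, the measured TCP pose, the force, the opening and the grip force at its end, in the units of the state.
- r.sense(): the state, without advancing time (a new reading comes with each control period).
- r.snapshot(name): name is "side" or "top" or "wrist"; returns a dict with "frame" (480x640x3 uint8, red, green, blue), "fx", "fy", "cx", "cy" (pixels), "k1" (the pictures are not rectified: a ray, as slopes to the right and down, at radius r is drawn at 1 + k1 r^2 times it, then the intrinsics apply), "camera_from_world" (4x4, takes a point from world to camera coordinates). Camera axes: x right, y up, looking along -z (the intrinsics and any distortion apply to the point x, -y, -z); pixel columns grow to the right and rows downward; lengths in mm; the calibration is good to about 2 mm. A picture is of the moment at which its call begins. There is no depth.
- r.hand_in(): hands the job in; it is judged then, once.
The state is a dict: "time": time; "joint_pos": joint angles; "qd": joint speeds; "joint_efforts": joint torques, N m; "tool_pos": TCP position; "tcp_rot": TCP orientation; "ft_force": force on the tool from outside, world axes, zero at the start; "wrist_torque": the same for the moment, N m; "finger_gap": finger opening in mm; "grip_force": force on a finger pad.
Only numpy, scipy, OpenCV 4.12 (cv2) and the standard library are available. Lean on these libraries where they do the work, as an engineer would, in place of code of your own. Each camera call takes 0.05 s, during which the arm holds its last target. There are 200 camera calls.

TASK

Clear the spice jar off the balance's flat pan and stand it on the worktop, then stand the small tin upright in that pan in its place. Now weigh out the tin's weight in chocolate: put chocolate blocks into the cups of the tray on the other side, never more than one to a cup, using the small block to finish if needed, until the beam is level, with the pointer resting between its two marks. Leave the blocks you do not need on the worktop, and do not disturb the tape roll, the timer or the yellow-capped spice jar.

Things in the scene. Friction and masses are not known exactly. Their poses are not given: they have to be found in the camera images.
- balance: white kitchen balance, fixed to the worktop, base 100 x 200 x 26 mm with a tongue under the mark plate. Origin: underside of its base, centre; its y axis runs along the beam towards the flat pan, z up; x points away from the robot side (the pointer and its mark plate, 118 mm high, are on the -x side, between the pans). Pans hang at y = +85 mm (flat pan) and y = -85 mm (cup tray); they stay horizontal and only rise and sink, so it does not matter where on a pan a thing lies.
- beam (a joint): beam angle, rad: 0 level, + flat pan down and tray up, stops at +-0.21. Each pan moves 85 mm per rad. Empty, it is level; within the stops it tilts 0.141 rad for each 40 g of difference and settles in about a second. The pointer is between its two marks when the angle is within +-0.05.
- pan_floor (a point): centre of the inner floor of the flat round steel pan (inner diameter about 100 mm, rim 4 mm above its floor); 75 mm high when level
- well0 (a point): centre of the floor of cup 0 of the aluminium cup tray: square, 46 mm wide, 10 mm deep, open above. Six cups: 3 along the balance's x, 56 mm apart, by 2 along its y, 70 mm apart; axes as the balance; floors 75 mm high when level
- well1 (a point): centre of the floor of cup 1 of the aluminium cup tray: square, 46 mm wide, 10 mm deep, open above. Six cups: 3 along the balance's x, 56 mm apart, by 2 along its y, 70 mm apart; axes as the balance; floors 75 mm high when level
- well2 (a point): centre of the floor of cup 2 of the aluminium cup tray: square, 46 mm wide, 10 mm deep, open above. Six cups: 3 along the balance's x, 56 mm apart, by 2 along its y, 70 mm apart; axes as the balance; floors 75 mm high when level
- well3 (a point): centre of the floor of cup 3 of the aluminium cup tray: square, 46 mm wide, 10 mm deep, open above. Six cups: 3 along the balance's x, 56 mm apart, by 2 along its y, 70 mm apart; axes as the balance; floors 75 mm high when level
- well4 (a point): centre of the floor of cup 4 of the aluminium cup tray: square, 46 mm wide, 10 mm deep, open above. Six cups: 3 along the balance's x, 56 mm apart, by 2 along its y, 70 mm apart; axes as the balance; floors 75 mm high when level
- well5 (a point): centre of the floor of cup 5 of the aluminium cup tray: square, 46 mm wide, 10 mm deep, open above. Six cups: 3 along the balance's x, 56 mm apart, by 2 along its y, 70 mm apart; axes as the balance; floors 75 mm high when level
- piece0_mid (a point): centre (half-way up) of a large dark-brown block of solid cooking chocolate, round, 36 mm diameter, 30 mm tall, 40 g; rigid, stands upright in the row along the front of the worktop. 5 or 6 of these are present
- piece1_mid (a point): centre (half-way up) of a large dark-brown block of solid cooking chocolate, round, 36 mm diameter, 30 mm tall, 40 g; rigid, stands upright in the row along the front of the worktop. 5 or 6 of these are present
- piece2_mid (a point): centre (half-way up) of a large dark-brown block of solid cooking chocolate, round, 36 mm diameter, 30 mm tall, 40 g; rigid, stands upright in the row along the front of the worktop. 5 or 6 of these are present
- piece3_mid (a point): centre (half-way up) of a large dark-brown block of solid cooking chocolate, round, 36 mm diameter, 30 mm tall, 40 g; rigid, stands upright in the row along the front of the worktop. 5 or 6 of these are present
- piece4_mid (a point): centre (half-way up) of a large dark-brown block of solid cooking chocolate, round, 36 mm diameter, 30 mm tall, 40 g; rigid, stands upright in the row along the front of the worktop. 5 or 6 of these are present
- piece5_mid (a point): centre (half-way up) of a large dark-brown block of solid cooking chocolate, round, 36 mm diameter, 30 mm tall, 40 g; rigid, stands upright in the row along the front of the worktop. 5 or 6 of these are present
- half_piece_mid (a point): centre of the one small block of the same chocolate: 26 mm diameter, 26 mm tall, 20 g; in the same row
- tin_mid (a point): centre of a small closed food tin with a green label, upright cylinder 57 mm diameter, 72 mm tall; weight unknown, 150 to 220 g; in the same row
- jar_mid (a point): centre of a round spice jar with a black cap, 40 mm diameter, 105 mm tall, 110 g; at the start it stands on the flat pan
- free_spot (a point): a place on the worktop (z = 0) just left of the row that is free at the start, room enough to stand the jar on; any other free place does as well
- tape_roll: bystander: roll of tape lying flat right of the row, 98 mm diameter, 25 mm high, origin at its underside; a range hood, 0.57 m above the worktop, overhangs the hob behind it, so keep the arm low at that end
- egg_timer: bystander: wind-up kitchen timer, 64 mm diameter, 47 mm high, origin at its underside
- spice_a: bystander: spice jar with a yellow cap, 42 mm diameter, 96 mm tall, origin at its underside; it stands behind the balance on the left

How it is judged:
By the outcome, as a careful person would: the job done as asked, in the order asked, and still so for the second after the job is handed in, with the robot touching nothing.
Of piece0, piece1, piece2, piece3, piece4, piece5 only 5 to 6 are there at a start; the rules pass over those that are not, and their reading is None.
At some moment in a run one of piece0, piece1, piece2, piece3, piece4, piece5, half_piece may be knocked a few centimetres aside while the robot is not near it.
It also fails if it takes over 184 s, if anything falls off the work surface, if the arm or the gripper's body presses on something with over 40 N, if the wrist force passes 120 N, or if a joint passes its speed limit or range.

## Working session

There is one attempt and no reset: what is moved stays moved. The work goes in short steps, Python scripts to look and compute and a tool call to move; the robot and the scene stay as the last step left them, time stands still between calls to the robot, and variables do not carry over. Pictures are saved under pics/ and viewed, at most 17 in all, crops included, and the job is handed in when it is done.

Besides the shell and the picture viewer there is one more tool, called after "Request:" by a JSON object that holds its "api" and its "payload", one argument or row to a line. servo_tool: Moves the arm, as the interface text tells. Its arguments: {"type":"object","properties":{"fingers":{"type":"array","items":{"type":"number"}},"linear":{"type":"array","items":{"type":"array","items":{"type":"number"}}},"rotation":{"type":"array","items":{"type":"array","items":{"type":"number"}}},"force":{"type":"number"}},"required":["fingers","linear","rotation"]}

```bash
mkdir -p pics; cat > h.py <<'E'
import numpy as np, cv2
from bench import r
def snap(n,f):
    s=r.snapshot(n); cv2.imwrite(f'pics/{f}.png',s['frame'][:,:,::-1]); np.save(f'pics/{f}.npy',s,allow_pickle=True); return s
def load(f): return np.load(f'pics/{f}.npy',allow_pickle=True).item()
def ray(s,u,v):
    xd=(u-s['cx'])/s['fx']; yd=(v-s['cy'])/s['fy']; x,y=xd,yd
    for _ in range(20):
        k=1+s['k1']*(x*x+y*y); x,y=xd/k,yd/k
    M=np.array(s['camera_from_world']); R=M[:3,:3]; 
    return -R.T@M[:3,3], R.T@np.array([x,-y,-1.])
def onz(s,u,v,z):
    o,d=ray(s,u,v); return o+d*(z-o[2])/d[2]
def proj(s,p):
    M=np.array(s['camera_from_world']); c=M[:3,:3]@np.array(p,float)+M[:3,3]
    x,y=c[0]/-c[2],-c[1]/-c[2]; k=1+s['k1']*(x*x+y*y)
    return s['cx']+s['fx']*x*k, s['cy']+s['fy']*y*k
def blobs(s,lo,hi,amin=150):
    h=cv2.cvtColor(s['frame'],cv2.COLOR_RGB2HSV); m=cv2.inRange(h,np.array(lo),np.array(hi))
    n,l,st,c=cv2.connectedComponentsWithStats(m); return [(st[i].tolist(),c[i].round(1).tolist()) for i in range(1,n) if st[i][4]>amin],l
E
python3 - <<'E'
from h import *
for n in ('top','side'):
    s=snap(n,n+'0'); print(n,s['fx'],s['k1'],ray(s,320,240))
print(r.sense())
E
```

```text
top 607.6562115502056 -0.17401667005633906 (array([-383.31716972, -196.15771572, 1308.09033282]), array([ 0.5866823 ,  0.24627132, -0.77173257]))
side 576.0468778206903 -0.06032276231923677 (array([ -41.33960602, -879.11053237,  744.06013844]), array([ 0.4177145 ,  0.76509668, -0.49006411]))
{'time': 0.1, 'joint_pos': array([-7.38753286e+01,  7.51247456e+00,  8.53225295e+01,  2.49486196e-04,
        8.72630350e+01, -4.89359853e+00]), 'qd': array([ 0.06431146, -0.10076389, -0.15187182, -0.0353768 ,  0.17233577,
       -0.0031277 ]), 'joint_efforts': array([ 9.48994821e-04, -5.70951033e+01, -5.01942229e+01, -2.10164326e-04,
        8.20108282e-03,  1.00723867e-05]), 'tool_pos': array([ 215.08578364, -559.62143762,  249.33655208]), 'tcp_rot': array([-1.79902339e+02, -8.61155552e-03,  2.10182504e+01]), 'ft_force': array([ 0.01874295, -1.05724048,  0.48641515]), 'wrist_torque': array([-0.01867928, -0.02329792,  0.02258127]), 'grip_force': 0.0, 'finger_gap': 85.51139190369229}
```

View pics/top0.png

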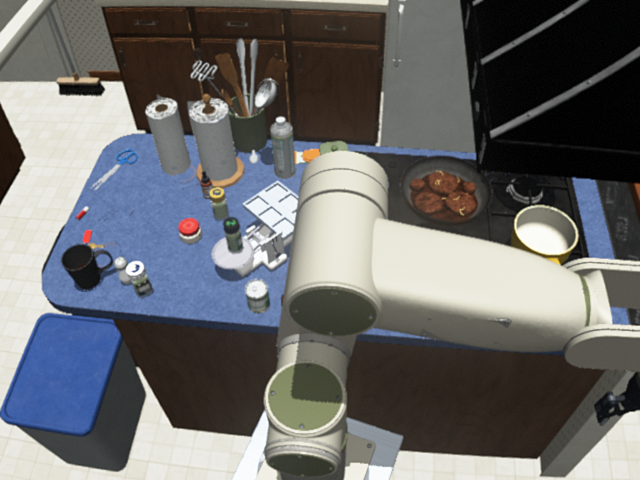

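View pics/side0.png

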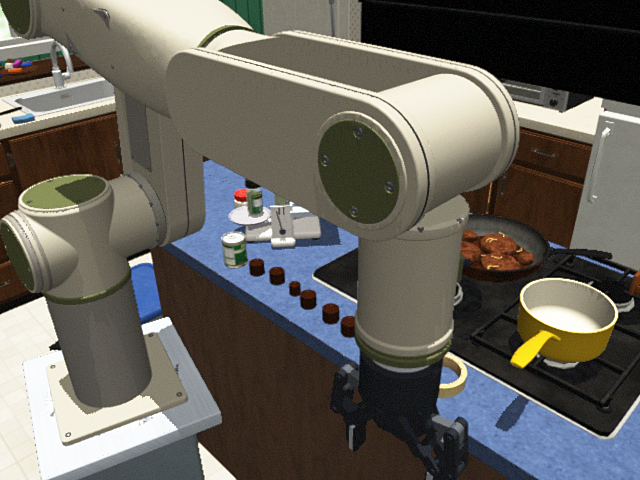

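The top view shows the jar on the pan at about (235,235), the tray at (275,208) and the tin at (258,295). The side view shows the tin at (234,250) and the row of blocks from (257,267) to (348,326), with the small one at (295,288).

```bash
python3 - <<'E'
from h import *
t=load('top0'); s=load('side0')
P=lambda *a: print(a[0],np.round(a[1]).tolist())
P('tin top T',onz(t,257,287,72)); P('tin top S',onz(s,234,237,72))
P('jarcap T',onz(t,232,222,170)); P('pan T',onz(t,235,256,70))
P('tray corners', onz(t,243,203,80));P('tray', onz(t,272,182,80)); P('tray',onz(t,288,239,80))
P('panS',onz(s,250,214,68)); P('spice T',onz(t,217,192,96)); P('timer',onz(t,189,224,40))
for u,v in [(257,262),(277,270),(295,283),(308,293),(330,307),(348,320)]: P('blk',onz(s,u,v,30 if u!=295 else 26))
P('leftjar',onz(t,135,268,90)); P('tape',onz(s,450,365,25))
P('counter front edge',onz(t,130,315,0)); P('edge2',onz(t,280,328,0))
for n in('left',):
  pass
b,_=blobs(s,(0,80,10),(12,255,90),30); print(b)
E
```

```text
tin top T [361.0, 290.0, 72.0]
tin top S [360.0, 290.0, 72.0]
jarcap T [459.0, 395.0, 170.0]
pan T [431.0, 387.0, 70.0]
tray corners [600.0, 444.0, 80.0]
tray [702.0, 402.0, 80.0]
tray [524.0, 276.0, 80.0]
panS [445.0, 392.0, 68.0]
spice T [600.0, 523.0, 96.0]
timer [507.0, 573.0, 40.0]
blk [386.0, 219.0, 30.0]
blk [412.0, 163.0, 30.0]
blk [426.0, 98.0, 26.0]
blk [430.0, 44.0, 30.0]
blk [446.0, -25.0, 30.0]
blk [455.0, -83.0, 30.0]
leftjar [292.0, 603.0, 90.0]
tape [549.0, -288.0, 25.0]
counter front edge [205.0, 592.0, 0.0]
edge2 [310.0, 211.0, 0.0]
[([70, 55, 19, 16, 101], [77.2, 62.6]), ([57, 56, 9, 15, 71], [61.3, 62.4]), ([0, 59, 53, 25, 420], [30.1, 71.1]), ([0, 115, 123, 102, 3857], [58.7, 156.6]), ([462, 128, 129, 121, 4530], [539.2, 186.3]), ([462, 235, 36, 48, 543], [477.7, 260.6]), ([0, 238, 9, 26, 93], [2.6, 252.7]), ([150, 248, 276, 232, 12151], [270.0, 391.5]), ([502, 249, 33, 22, 186], [519.0, 258.8]), ([250, 259, 14, 17, 157], [256.4, 266.2]), ([496, 259, 50, 24, 203], [518.4, 273.8]), ([0, 262, 29, 43, 398], [10.3, 284.6]), ([270, 267, 14, 17, 168], [276.7, 274.7]), ([628, 276, 12, 20, 108], [633.8, 287.3]), ([290, 282, 26, 27, 297], [303.4, 294.7]), ([323, 304, 16, 20, 226], [330.3, 312.5]), ([342, 316, 13, 21, 197], [348.0, 325.1]), ([184, 336, 12, 16, 55], [189.7, 344.4]), ([353, 386, 8, 17, 42], [355.8, 394.0]), ([242, 397, 8, 14, 39], [245.9, 403.7]), ([457, 460, 39, 20, 245], [477.4, 471.7])]
```

```bash
cat >> h.py <<'E'
from scipy.spatial.transform import Rotation as Ro
def go(*ws):
    """print tool-frame shift (m), turn (deg), rows needed for waypoints (x,y,z,yaw)"""
    q=r.sense(); p0=np.array(q['tool_pos']); R0=Ro.from_euler('xyz',q['tcp_rot'],degrees=True); lp,lR=p0,R0
    for w in ws:
        R=Ro.from_euler('xyz',[180,0,w[3]],degrees=True); p=np.array(w[:3],float)
        n=max(np.linalg.norm(p-lp)/50,np.degrees((lR.inv()*R).magnitude())/8.59)
        print('lin',(R0.inv().apply(p-p0)/1000).round(4).tolist(),'rot',np.degrees((R0.inv()*R).as_rotvec()).round(1).tolist(),'rows %.1f'%n); lp,lR=p,R
    print('t',q['time'],'pos',p0.round(1),q['tcp_rot'].round(1),'j',q['joint_pos'].round(0),'gap %.1f'%q['finger_gap'])
E
python3 - <<'E'
from h import *
go((430,-260,250,59),(480,-40,250,85),(470,120,260,105))
E
```

```text
lin [0.3081, -0.2026, -0.0003] rot [-0.1, -0.0, -38.0] rows 7.4
lin [0.4337, -0.39, 0.0001] rot [-0.1, -0.1, -64.0] rows 4.5
lin [0.4817, -0.543, -0.0097] rot [-0.1, -0.1, -84.0] rows 3.2
t 0.1 pos [ 215.1 -559.6  249.3] [-179.9   -0.    21. ] j [-74.   8.  85.   0.  87.  -5.] gap 85.5
```

Request:
{"api": "servo_tool", "payload": {
  "fingers": [0.085, 0.085, 0.085, 0.085, 0.085, 0.085, 0.085, 0.085, 0.085, 0.085],
  "linear": [
    [0.3, -0.2, 0],
    [0.3, -0.2, 0],
    [0.3, -0.2, 0],
    [0.3, -0.2, 0],
    [0.3, -0.2, 0],
    [0.3, -0.2, 0],
    [0.35, -0.26, 0],
    [0.43, -0.39, 0],
    [0.43, -0.39, 0],
    [0.43, -0.39, 0]
  ],
  "rotation": [
    [0, 0, -40],
    [0, 0, -40],
    [0, 0, -40],
    [0, 0, -40],
    [0, 0, -40],
    [0, 0, -64],
    [0, 0, -64],
    [0, 0, -70],
    [0, 0, -75],
    [0, 0, -75]
  ]
}}

```text
time: 1.1
tool_pos: [452.2, -124.2, 250.0]
tcp_rot: [-180.0, -0.0, 96.3]
ft_force: [1.5, -0.6, -0.5]
finger_gap: 84.9
grip_force: 0.0
```

```bash
python3 - <<'E'
from h import *
go((440,300,290,125),(420,350,290,131))
E
```

```text
lin [0.4229, 0.0346, -0.0399] rot [-0.0, -0.0, -28.7] rows 8.5
lin [0.4748, 0.0203, -0.0399] rot [-0.0, -0.0, -34.7] rows 1.1
t 1.1 pos [ 452.2 -124.2  250. ] [-180.    -0.    96.3] j [-22. -13. 105.   0.  88. -28.] gap 84.9
```

Request:
{"api": "servo_tool", "payload": {
  "fingers": [0.085, 0.085, 0.085, 0.085, 0.085, 0.085, 0.085, 0.085, 0.085, 0.085],
  "linear": [
    [0.43, 0.03, -0.04],
    [0.43, 0.03, -0.04],
    [0.43, 0.03, -0.04],
    [0.43, 0.03, -0.04],
    [0.43, 0.03, -0.04],
    [0.43, 0.03, -0.04],
    [0.43, 0.03, -0.04],
    [0.43, 0.03, -0.04],
    [0.43, 0.03, -0.04],
    [0.43, 0.03, -0.04]
  ],
  "rotation": [
    [0, 0, -35],
    [0, 0, -35],
    [0, 0, -35],
    [0, 0, -35],
    [0, 0, -35],
    [0, 0, -35],
    [0, 0, -35],
    [0, 0, -35],
    [0, 0, -35],
    [0, 0, -35]
  ]
}}

```text
time: 2.1
tool_pos: [435.9, 308.3, 290.0]
tcp_rot: [180.0, -0.1, 131.3]
ft_force: [0.3, -0.9, 0.0]
finger_gap: 85.2
grip_force: 0.0
```

```bash
python3 - <<'E'
from h import *
snap('wrist','w1'); s=snap('side','s1'); t=snap('top','t1')
im=np.hstack([load('w1')['frame'],s['frame']]); cv2.imwrite('pics/c1.png',cv2.resize(im,(800,300))[:,:,::-1])
go((440,390,290,131))
E
```

```text
lin [0.0626, 0.0588, -0.0004] rot [-0.1, 0.0, 0.0] rows 1.7
t 2.25 pos [436.8 304.2 289.7] [-179.9    0.   131. ] j [ 29.  -4.  93.  -0.  91. -12.] gap 85.2
```

View pics/w1.png

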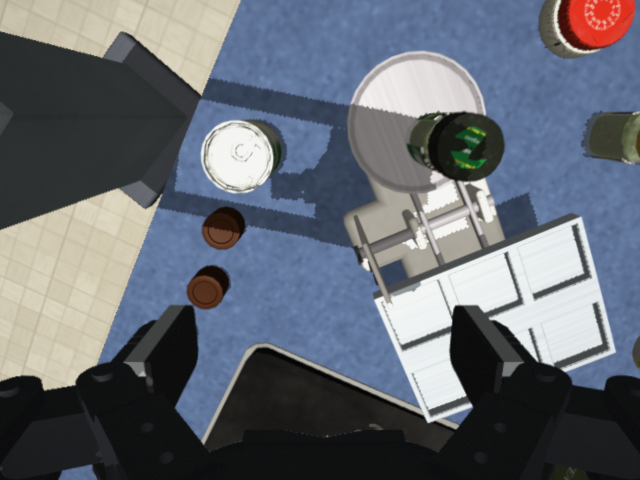

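View pics/s1.png

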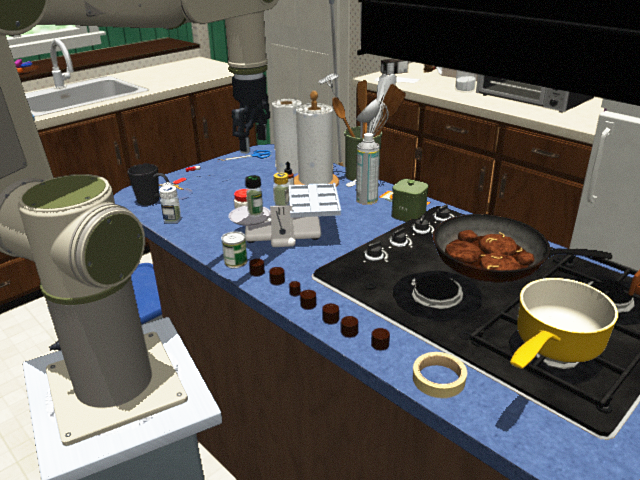

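The wrist view shows the jar cap at (466,146), the pan at (416,122), the tin top at (238,156) and the tray corners at (375,297), (578,215), (614,352) and (428,422). The side view shows six large blocks and one small one.

```bash
python3 - <<'E'
from h import *
w=load('w1'); s=load('s1'); t=load('t1')
P=lambda *a: print(a[0],np.round(a[1]).tolist())
P('jar W',onz(w,466,146,162)); P('jar S',onz(s,253,182,162)); P('jar T',onz(t,232,222,162))
P('tin W',onz(w,238,156,72)); P('pan W',onz(w,416,122,61))
c=np.array([onz(w,*q,103) for q in [(375,297),(578,215),(614,352),(428,422)]]); P('corners',c); P('ctr',c.mean(0))
print([np.linalg.norm(c[i]-c[(i+1)%4]).round() for i in range(4)])
ux=c[1]-c[0]+c[2]-c[3]; print('x ang',np.degrees(np.arctan2(ux[1],ux[0])))
P('b0',onz(w,223,228,30)); P('b1',onz(w,207,287,30))
for u,v in [(257,262),(277,270),(295,283),(308,293),(330,307),(349,320),(381,333)]: P('blk',onz(s,u,v,30 if u!=295 else 26))
P('tape',onz(s,440,370,25))
E
```

```text
jar W [464.0, 401.0, 162.0]
jar S [455.0, 378.0, 162.0]
jar T [465.0, 399.0, 162.0]
tin W [361.0, 293.0, 72.0]
pan W [449.0, 405.0, 61.0]
corners [[511.0, 284.0, 103.0], [581.0, 433.0, 103.0], [696.0, 379.0, 103.0], [625.0, 229.0, 103.0]]
ctr [603.0, 331.0, 103.0]
[np.float64(164.0), np.float64(127.0), np.float64(166.0), np.float64(127.0)]
x ang 64.75742976728674
b0 [387.0, 224.0, 30.0]
b1 [411.0, 168.0, 30.0]
blk [386.0, 219.0, 30.0]
blk [412.0, 163.0, 30.0]
blk [426.0, 98.0, 26.0]
blk [430.0, 44.0, 30.0]
blk [446.0, -25.0, 30.0]
blk [457.0, -84.0, 30.0]
blk [489.0, -151.0, 30.0]
tape [524.0, -289.0, 25.0]
```

```bash
python3 - <<'E'
from h import *
go((464,400,250,131),(464,400,120,131))
E
```

```text
lin [0.0544, 0.0835, 0.0395] rot [-0.1, 0.0, 0.0] rows 2.1
lin [0.0544, 0.0837, 0.1695] rot [-0.1, 0.0, 0.0] rows 2.6
t 2.25 pos [436.8 304.2 289.7] [-179.9    0.   131. ] j [ 29.  -4.  93.  -0.  91. -12.] gap 85.2
```

Request:
{"api": "servo_tool", "payload": {
  "fingers": [0.085, 0.085, 0.085, 0.085, 0.085, 0.085, 0.085, 0.085, 0.085, 0.085],
  "linear": [
    [0.034, 0.052, 0.02],
    [0.0544, 0.0837, 0.035],
    [0.0544, 0.0837, 0.05],
    [0.0544, 0.0837, 0.05],
    [0.0544, 0.0837, 0.07],
    [0.0544, 0.0837, 0.1],
    [0.0544, 0.0837, 0.13],
    [0.0544, 0.0837, 0.155],
    [0.0544, 0.0837, 0.1695],
    [0.0544, 0.0837, 0.1695]
  ],
  "rotation": [
    [0, 0, 0],
    [0, 0, 0],
    [0, 0, 0],
    [0, 0, 0],
    [0, 0, 0],
    [0, 0, 0],
    [0, 0, 0],
    [0, 0, 0],
    [0, 0, 0],
    [0, 0, 0]
  ]
}}

```text
time: 3.25
tool_pos: [463.8, 398.4, 119.4]
tcp_rot: [-179.8, -0.0, 130.9]
ft_force: [-0.6, -0.5, -0.2]
finger_gap: 85.3
grip_force: 0.0
```

Request:
{"api": "servo_tool", "payload": {
  "fingers": [0.03, 0.03, 0.03, 0.03, 0.03, 0.03, 0.03, 0.03, 0.03, 0.03],
  "linear": [
    [0, 0, 0],
    [0, 0, 0],
    [0, 0, 0],
    [0, 0, 0],
    [0, 0, 0],
    [0, 0, 0],
    [0, 0, 0],
    [0, 0, 0],
    [0, 0, -0.005],
    [0, 0, -0.02]
  ],
  "rotation": [
    [0, 0, 0],
    [0, 0, 0],
    [0, 0, 0],
    [0, 0, 0],
    [0, 0, 0],
    [0, 0, 0],
    [0, 0, 0],
    [0, 0, 0],
    [0, 0, 0],
    [0, 0, 0]
  ],
  "force": 40
}}

```text
time: 4.25
tool_pos: [463.2, 399.8, 139.5]
tcp_rot: [-179.8, -0.0, 131.0]
ft_force: [-0.1, -0.6, -1.9]
finger_gap: 39.2
grip_force: 37.1
```

```bash
python3 - <<'E'
from h import *
go((463,400,180,131),(335,410,170,131),(335,410,64,131))
E
```

```text
lin [0.0003, -0.0002, -0.0405] rot [-0.2, -0.0, 0.0] rows 0.8
lin [0.0919, -0.0901, -0.0301] rot [-0.2, -0.0, 0.0] rows 2.6
lin [0.0919, -0.0897, 0.0759] rot [-0.2, -0.0, 0.0] rows 2.1
t 4.25 pos [463.2 399.8 139.5] [-179.8   -0.   131. ] j [36. 14. 90.  0. 76. -5.] gap 39.2
```

Request:
{"api": "servo_tool", "payload": {
  "fingers": [0.03, 0.03, 0.03, 0.03, 0.03, 0.03, 0.03, 0.03, 0.03, 0.03],
  "linear": [
    [0, 0, -0.035],
    [0.015, -0.015, -0.04],
    [0.04, -0.04, -0.04],
    [0.07, -0.07, -0.035],
    [0.092, -0.09, -0.02],
    [0.092, -0.09, 0.0],
    [0.092, -0.09, 0.025],
    [0.092, -0.09, 0.05],
    [0.092, -0.09, 0.067],
    [0.092, -0.09, 0.074]
  ],
  "rotation": [
    [0, 0, 0],
    [0, 0, 0],
    [0, 0, 0],
    [0, 0, 0],
    [0, 0, 0],
    [0, 0, 0],
    [0, 0, 0],
    [0, 0, 0],
    [0, 0, 0],
    [0, 0, 0]
  ]
}}

```text
time: 5.25
tool_pos: [335.3, 410.1, 65.6]
tcp_rot: [-179.8, 0.0, 131.0]
ft_force: [-0.1, 0.1, 5.5]
finger_gap: 39.3
grip_force: 37.7
```

Request:
{"api": "servo_tool", "payload": {
  "fingers": [0.03, 0.03, 0.03, 0.03],
  "linear": [
    [0, 0, 0],
    [0, 0, 0.001],
    [0, 0, 0.002],
    [0, 0, 0.002]
  ],
  "rotation": [
    [0, 0, 0],
    [0, 0, 0],
    [0, 0, 0],
    [0, 0, 0]
  ]
}}

```text
time: 5.65
tool_pos: [336.5, 411.2, 65.5]
tcp_rot: [179.9, -0.0, 131.0]
ft_force: [0.8, -0.1, -0.7]
finger_gap: 39.6
grip_force: 36.7
```

Request:
{"api": "servo_tool", "payload": {
  "fingers": [0.05, 0.07, 0.085, 0.085, 0.085, 0.085, 0.085, 0.085, 0.085, 0.085],
  "linear": [
    [0, 0, 0],
    [0, 0, 0],
    [0, 0, 0],
    [0, 0, -0.01],
    [0, 0, -0.03],
    [0, 0, -0.06],
    [0, 0, -0.1],
    [0, 0, -0.14],
    [0, 0, -0.18],
    [0, 0, -0.18]
  ],
  "rotation": [
    [0, 0, 0],
    [0, 0, 0],
    [0, 0, 0],
    [0, 0, 0],
    [0, 0, 0],
    [0, 0, 0],
    [0, 0, 0],
    [0, 0, 0],
    [0, 0, 0],
    [0, 0, 0]
  ]
}}

```text
time: 6.65
tool_pos: [338.5, 413.3, 253.2]
tcp_rot: [179.3, -0.1, 131.0]
ft_force: [0.7, 0.8, 0.3]
finger_gap: 85.3
grip_force: 0.0
```

```bash
python3 - <<'E'
from h import *
go((361,293,200,131),(361,293,48,131))
w=snap('wrist','w2'); P=lambda *a: print(a[0],np.round(a[1],1).tolist())
m=cv2.inRange(cv2.cvtColor(w['frame'],cv2.COLOR_RGB2HSV),(0,0,150),(180,70,255))
print(proj(w,(361,293,72)),proj(w,(335,410,105)),proj(w,(387,224,30)))
E
```

```text
lin [-0.1056, -0.0626, 0.0523] rot [0.7, -0.1, 0.0] rows 2.7
lin [-0.1057, -0.0645, 0.2043] rot [0.7, -0.1, 0.0] rows 3.0
t 6.65 pos [338.5 413.3 253.2] [ 1.793e+02 -1.000e-01  1.310e+02] j [45. -3. 96.  0. 87.  4.] gap 85.3
(np.float64(241.93769691708087), np.float64(344.7022004029873)) (np.float64(313.05994483574887), np.float64(224.91031835307444)) (np.float64(226.09444243007493), np.float64(388.056429400335))
```

View pics/w2.png

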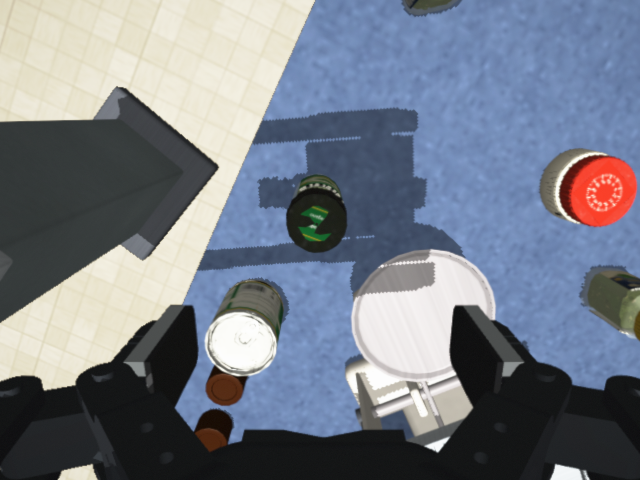

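The jar stands upright on the worktop at (317,222). The tin top at (242,341) is where I expected it.

Request:
{"api": "servo_tool", "payload": {
  "fingers": [0.085, 0.085, 0.085, 0.085, 0.085, 0.085, 0.085, 0.085, 0.085, 0.085],
  "linear": [
    [-0.04, -0.025, 0.0],
    [-0.08, -0.05, 0.02],
    [-0.1056, -0.063, 0.05],
    [-0.1056, -0.063, 0.06],
    [-0.1056, -0.063, 0.08],
    [-0.1056, -0.064, 0.115],
    [-0.1056, -0.0645, 0.15],
    [-0.1056, -0.0645, 0.185],
    [-0.1056, -0.0645, 0.205],
    [-0.1056, -0.0645, 0.205]
  ],
  "rotation": [
    [0.7, 0, 0],
    [0.7, 0, 0],
    [0.7, 0, 0],
    [0.7, 0, 0],
    [0.7, 0, 0],
    [0.7, 0, 0],
    [0.7, 0, 0],
    [0.7, 0, 0],
    [0.7, 0, 0],
    [0.7, 0, 0]
  ]
}}

```text
time: 7.7
tool_pos: [353.7, 287.4, 36.1]
tcp_rot: [-178.9, -0.1, 131.0]
ft_force: [-0.0, -0.2, -0.6]
finger_gap: 84.9
grip_force: 0.0
```

Request:
{"api": "servo_tool", "payload": {
  "fingers": [0.045, 0.045, 0.045, 0.045, 0.045, 0.045, 0.045, 0.045, 0.045, 0.045],
  "linear": [
    [0, 0, 0],
    [0, 0, 0],
    [0, 0, 0],
    [0, 0, 0],
    [0, 0, 0],
    [0, 0, 0],
    [0, 0, 0],
    [0, 0, -0.01],
    [0, 0, -0.04],
    [0, 0, -0.08]
  ],
  "rotation": [
    [0, 0, 0],
    [0, 0, 0],
    [0, 0, 0],
    [0, 0, 0],
    [0, 0, 0],
    [0, 0, 0],
    [0, 0, 0],
    [0, 0, 0],
    [0, 0, 0],
    [0, 0, 0]
  ],
  "force": 50
}}

```text
time: 8.7
tool_pos: [355.8, 288.4, 119.4]
tcp_rot: [-179.0, -0.0, 131.0]
ft_force: [-0.2, 1.3, -1.2]
finger_gap: 56.3
grip_force: 53.8
```

```bash
python3 - <<'E'
from h import *
go((361,293,180,131),(449,404,180,131),(449,404,108,131))
E
```

```text
lin [0.0001, 0.0059, -0.0607] rot [-1.0, -0.0, 0.0] rows 1.2
lin [0.0262, 0.1452, -0.063] rot [-1.0, -0.0, 0.0] rows 2.8
lin [0.0261, 0.1464, 0.009] rot [-1.0, -0.0, 0.0] rows 1.4
t 8.7 pos [355.8 288.4 119.4] [-179.   -0.  131.] j [ 33.  -8. 115.  -0.  74.  -8.] gap 56.3
```

Request:
{"api": "servo_tool", "payload": {
  "fingers": [0.045, 0.045, 0.045, 0.045, 0.045, 0.045, 0.045, 0.045, 0.045, 0.045],
  "linear": [
    [0, 0, -0.03],
    [0, 0.01, -0.05],
    [0.005, 0.04, -0.06],
    [0.013, 0.075, -0.063],
    [0.02, 0.11, -0.063],
    [0.026, 0.135, -0.063],
    [0.026, 0.145, -0.063],
    [0.026, 0.145, -0.063],
    [0.026, 0.145, -0.063],
    [0.026, 0.145, -0.063]
  ],
  "rotation": [
    [0, 0, 0],
    [0, 0, 0],
    [0, 0, 0],
    [0, 0, 0],
    [0, 0, 0],
    [0, 0, 0],
    [0, 0, 0],
    [0, 0, 0],
    [0, 0, 0],
    [0, 0, 0]
  ]
}}

```text
time: 9.7
tool_pos: [449.9, 403.9, 181.1]
tcp_rot: [-179.3, 0.0, 131.0]
ft_force: [-0.5, -0.4, -0.8]
finger_gap: 56.0
grip_force: 54.1
```

```bash
python3 - <<'E'
from h import *
q=r.sense();print(q['ft_force'])
s=snap('side','s3')
go((449,404,95,131))
im=cv2.resize(s['frame'][130:280,150:350],(800,600),interpolation=cv2.INTER_CUBIC); cv2.imwrite('pics/s3c.png',im[:,:,::-1])
E
```

```text
[-0.45394027 -0.40389755 -0.78185113]
lin [0.0007, 0.0004, 0.0862] rot [-0.7, 0.0, -0.0] rows 1.7
t 9.75 pos [449.9 404.  181.2] [-179.3    0.   131. ] j [37. 11. 88. -0. 81. -4.] gap 56.3
```

View pics/s3c.png

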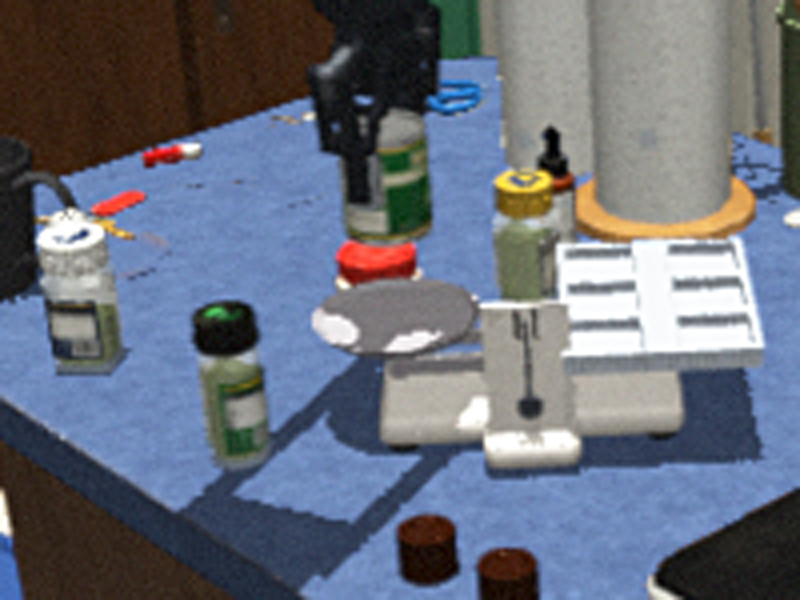

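The tin is held upright over the empty pan, which is level, and the jar stands at about (230,385) in the crop. I'll lower the tin now.

Request:
{"api": "servo_tool", "payload": {
  "fingers": [0.045, 0.045, 0.045, 0.045, 0.045, 0.045, 0.045, 0.045, 0.045, 0.045],
  "linear": [
    [0, 0, 0.03],
    [0, 0, 0.055],
    [0, 0, 0.065],
    [0, 0, 0.07],
    [0, 0, 0.075],
    [0, 0, 0.078],
    [0, 0, 0.081],
    [0, 0, 0.082],
    [0, 0, 0.082],
    [0, 0, 0.082]
  ],
  "rotation": [
    [0, 0, 0],
    [0, 0, 0],
    [0, 0, 0],
    [0, 0, 0],
    [0, 0, 0],
    [0, 0, 0],
    [0, 0, 0],
    [0, 0, 0],
    [0, 0, 0],
    [0, 0, 0]
  ]
}}

```text
time: 10.75
tool_pos: [450.0, 404.3, 99.4]
tcp_rot: [-179.3, 0.0, 131.0]
ft_force: [0.5, 0.4, -1.2]
finger_gap: 56.5
grip_force: 54.0
```

Request:
{"api": "servo_tool", "payload": {
  "fingers": [0.045, 0.045, 0.045, 0.045, 0.045],
  "linear": [
    [0, 0, 0.0],
    [0, 0, 0.002],
    [0, 0, 0.003],
    [0, 0, 0.003],
    [0, 0, 0.003]
  ],
  "rotation": [
    [0, 0, 0],
    [0, 0, 0],
    [0, 0, 0],
    [0, 0, 0],
    [0, 0, 0]
  ]
}}

```text
time: 11.25
tool_pos: [450.0, 404.4, 98.8]
tcp_rot: [-179.4, 0.0, 131.0]
ft_force: [-8.6, -6.5, 18.6]
finger_gap: 56.3
grip_force: 55.9
```

Request:
{"api": "servo_tool", "payload": {
  "fingers": [0.045, 0.065, 0.085, 0.085, 0.085, 0.085, 0.085, 0.085, 0.085, 0.085],
  "linear": [
    [0, 0, -0.002],
    [0, 0, -0.002],
    [0, 0, -0.002],
    [0, 0, -0.002],
    [0, 0, -0.02],
    [0, 0, -0.06],
    [0, 0, -0.1],
    [0, 0, -0.14],
    [0, 0, -0.15],
    [0, 0, -0.15]
  ],
  "rotation": [
    [0, 0, 0],
    [0, 0, 0],
    [0, 0, 0],
    [0, 0, 0],
    [0, 0, 0],
    [0, 0, 0],
    [-0.6, 0, 0],
    [-0.6, 0, 0],
    [-0.6, 0, 0],
    [-0.6, 0, 0]
  ]
}}

```text
time: 12.25
tool_pos: [452.2, 406.2, 248.7]
tcp_rot: [179.8, 0.0, 131.0]
ft_force: [0.6, -0.6, 0.7]
finger_gap: 85.0
grip_force: 0.0
```

```bash
python3 - <<'E'
from h import *
w=snap('wrist','w4'); P=lambda *a: print(a[0],np.round(a[1],1).tolist())
go((400,230,230,125),(400,230,180,125))
E
```

```text
lin [-0.0987, -0.1539, 0.0162] rot [-0.0, 0.0, 6.0] rows 3.7
lin [-0.0987, -0.1538, 0.0662] rot [-0.0, 0.0, 6.0] rows 1.0
t 12.3 pos [451.3 405.5 246.1] [-180.    0.  131.] j [37.  9. 84. -0. 87. -4.] gap 85.0
```

View pics/w4.png

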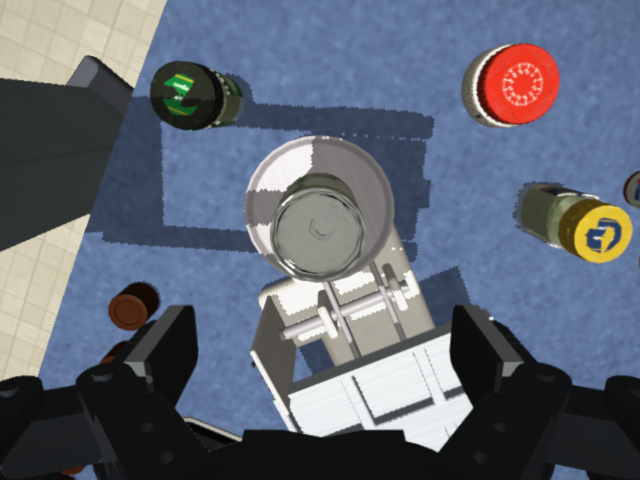

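The tin stands upright in the pan at (320,232). Next I'll go over the row to locate the blocks.

```bash
python3 - <<'E'
from h import *
go((440,90,280,105))
E
```

```text
lin [-0.2306, -0.2156, -0.0338] rot [-0.0, 0.0, 26.0] rows 6.4
t 12.3 pos [451.3 405.5 246.1] [-180.    0.  131.] j [37.  9. 84. -0. 87. -4.] gap 85.0
```

Request:
{"api": "servo_tool", "payload": {
  "fingers": [0.065, 0.065, 0.065, 0.065, 0.065, 0.065, 0.065, 0.065, 0.065, 0.065],
  "linear": [
    [-0.02, -0.02, -0.02],
    [-0.23, -0.21, -0.035],
    [-0.23, -0.21, -0.035],
    [-0.23, -0.21, -0.035],
    [-0.23, -0.21, -0.035],
    [-0.23, -0.21, -0.035],
    [-0.23, -0.21, -0.035],
    [-0.23, -0.21, -0.035],
    [-0.23, -0.21, -0.035],
    [-0.23, -0.21, -0.035]
  ],
  "rotation": [
    [0, 0, 0],
    [0, 0, 26],
    [0, 0, 26],
    [0, 0, 26],
    [0, 0, 26],
    [0, 0, 26],
    [0, 0, 26],
    [0, 0, 26],
    [0, 0, 26],
    [0, 0, 26]
  ]
}}

```text
time: 13.3
tool_pos: [443.1, 94.6, 279.8]
tcp_rot: [-179.8, -0.0, 105.0]
ft_force: [0.5, 0.0, 0.3]
finger_gap: 65.4
grip_force: 0.0
```

```bash
cat >> h.py <<'E'
def find(s,amin=150):
    """brown blocks: centroid of silhouette cast on mid height"""
    b,l=blobs(s,(0,90,15),(14,255,150),amin)
    for st,c in b:
        p=onz(s,c[0],c[1],17)
        o=ray(s,*c)[0]; 
        if 300<p[0]<560 and -230<p[1]<330: print('blk',c,'box',st,'xy',p[:2].round(0))
E
python3 - <<'E'
from h import *
w=snap('wrist','w5'); find(w); print('side'); find(snap('side','s5'),60)
go((440,90,280,105))
E
```

```text
blk [297.6, 30.2] box [276, 6, 43, 50, 1626] xy [386. 222.]
blk [311.5, 106.0] box [289, 89, 41, 42, 847] xy [413. 166.]
blk [305.8, 187.2] box [292, 172, 28, 31, 648] xy [426.  96.]
blk [295.8, 245.7] box [277, 224, 38, 43, 1287] xy [430.  41.]
blk [295.1, 315.3] box [277, 293, 36, 44, 1259] xy [447. -29.]
blk [292.1, 367.2] box [275, 345, 34, 44, 1220] xy [458. -86.]
blk [307.0, 419.9] box [290, 403, 33, 34, 859] xy [ 489. -144.]
side
blk [256.3, 266.5] box [250, 259, 14, 17, 178] xy [384. 221.]
blk [276.5, 275.2] box [270, 268, 14, 16, 186] xy [410. 162.]
blk [303.3, 294.8] box [290, 282, 26, 27, 345] xy [427.  59.]
blk [330.3, 312.6] box [323, 304, 16, 19, 242] xy [445. -27.]
blk [349.3, 325.5] box [342, 316, 16, 21, 255] xy [456. -85.]
blk [380.3, 338.3] box [372, 328, 17, 22, 281] xy [ 488. -151.]
lin [-0.004, -0.0044, 0.0004] rot [-0.2, 0.0, 0.1] rows 0.1
t 13.4 pos [443.2  95.  280.4] [-179.8    0.   105.1] j [  6. -16. 105.  -0.  92.  -9.] gap 65.0
```

View pics/w5.png

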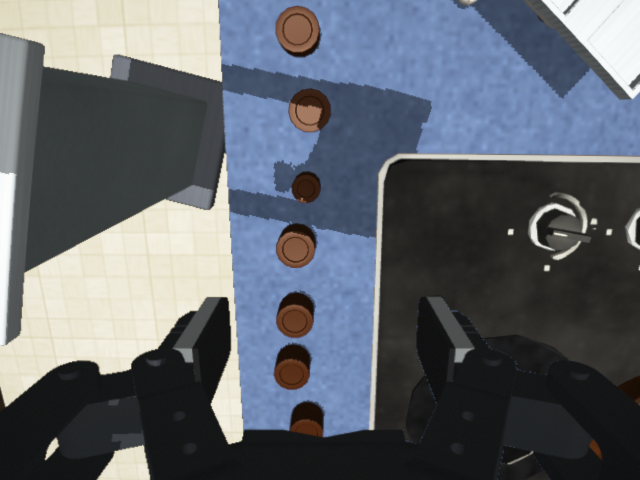

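All seven blocks are in one view, in a column at u≈295–311 with v running from 30 to 420. The small one is at (306,187).

```bash
python3 - <<'E'
from h import *
go((386,222,140,112),(386,222,30,112))
E
```

```text
lin [0.1376, -0.0217, 0.1404] rot [-0.2, 0.0, -6.9] rows 4.0
lin [0.1376, -0.0213, 0.2504] rot [-0.2, 0.0, -6.9] rows 2.2
t 13.4 pos [443.2  95.  280.4] [-179.8    0.   105.1] j [  6. -16. 105.  -0.  92.  -9.] gap 65.0
```

Request:
{"api": "servo_tool", "payload": {
  "fingers": [0.065, 0.065, 0.065, 0.065, 0.065, 0.065, 0.065, 0.065, 0.065, 0.065],
  "linear": [
    [0.035, -0.005, 0.035],
    [0.07, -0.01, 0.07],
    [0.105, -0.016, 0.105],
    [0.1376, -0.021, 0.14],
    [0.1376, -0.021, 0.16],
    [0.1376, -0.021, 0.185],
    [0.1376, -0.021, 0.21],
    [0.1376, -0.021, 0.21],
    [0.1376, -0.021, 0.21],
    [0.1376, -0.021, 0.21]
  ],
  "rotation": [
    [0, 0, -6.9],
    [0, 0, -6.9],
    [0, 0, -6.9],
    [0, 0, -6.9],
    [0, 0, -6.9],
    [0, 0, -6.9],
    [0, 0, -6.9],
    [0, 0, -6.9],
    [0, 0, -6.9],
    [0, 0, -6.9]
  ]
}}

```text
time: 14.4
tool_pos: [388.3, 221.9, 72.8]
tcp_rot: [180.0, 0.0, 112.0]
ft_force: [0.1, 0.3, 0.1]
finger_gap: 65.1
grip_force: 0.0
```

```bash
python3 - <<'E'
from h import *
go((386,222,30,112))
E
```

```text
lin [0.0009, -0.0021, 0.0428] rot [0.0, 0.0, -0.0] rows 0.9
t 14.4 pos [388.3 221.9  72.8] [180.   0. 112.] j [ 23.  -7. 119.  -0.  68.   1.] gap 65.1
```

Request:
{"api": "servo_tool", "payload": {
  "fingers": [0.065, 0.065, 0.065, 0.025, 0.025, 0.025, 0.025, 0.025, 0.025, 0.025],
  "linear": [
    [0.001, -0.001, 0.025],
    [0.001, -0.002, 0.043],
    [0.001, -0.002, 0.043],
    [0.001, -0.002, 0.043],
    [0.001, -0.002, 0.043],
    [0.001, -0.002, 0.043],
    [0.001, -0.002, 0.043],
    [0.001, -0.002, 0.043],
    [0.001, -0.002, 0.043],
    [0.001, -0.002, 0.043]
  ],
  "rotation": [
    [0, 0, 0],
    [0, 0, 0],
    [0, 0, 0],
    [0, 0, 0],
    [0, 0, 0],
    [0, 0, 0],
    [0, 0, 0],
    [0, 0, 0],
    [0, 0, 0],
    [0, 0, 0]
  ],
  "force": 40
}}

```text
time: 15.4
tool_pos: [386.6, 222.0, 30.3]
tcp_rot: [179.9, 0.0, 111.9]
ft_force: [-2.2, -0.2, 5.9]
finger_gap: 33.1
grip_force: 39.5
```

```bash
cat >> h.py <<'E'
C0=np.array([603,331.]); X=np.array([.4264,.9045]); Y=np.array([-.9045,.4264])
CUP={'A':(1,-1),'B':(0,-1),'C':(-1,-1),'D':(1,1),'E':(0,1),'F':(-1,1)}
def cup(k): i,j=CUP[k]; return C0+56*i*X+35*j*Y
E
python3 - <<'E'
from h import *
q=r.sense(); x,y=q['tool_pos'][:2]; c=cup('A')
go((x,y,200,112),(*c,200,64.8),(*c,135,64.8))
E
```

```text
lin [-0.0001, 0.0003, -0.1697] rot [0.1, 0.0, -0.1] rows 3.4
lin [0.0327, 0.3065, -0.1692] rot [0.1, -0.0, 47.1] rows 6.2
lin [0.0327, 0.3064, -0.1042] rot [0.1, -0.0, 47.1] rows 1.3
t 15.4 pos [386.6 222.   30.3] [179.9   0.  111.9] j [ 23.  -3. 121.  -0.  62.   1.] gap 33.1
```

Request:
{"api": "servo_tool", "payload": {
  "fingers": [0.025, 0.025, 0.025, 0.025, 0.025],
  "linear": [
    [0, 0, -0.03],
    [0, 0, -0.08],
    [0, 0, -0.13],
    [0, 0, -0.17],
    [0, 0, -0.17]
  ],
  "rotation": [
    [0, 0, 0],
    [0, 0, 0],
    [0, 0, 0],
    [0, 0, 0],
    [0, 0, 0]
  ]
}}

```text
time: 15.9
tool_pos: [389.2, 223.2, 206.7]
tcp_rot: [179.3, 0.0, 111.9]
ft_force: [0.3, 0.2, -0.3]
finger_gap: 33.5
grip_force: 40.0
```

```bash
python3 - <<'E'
from h import *
q=r.sense(); print(q['finger_gap'],q['grip_force'])
w=snap('wrist','w6'); s=snap('side','s6')
u,v=map(int,proj(s,q['tool_pos'])); print(u,v)
a=cv2.resize(w['frame'],(400,300)); b=cv2.resize(s['frame'][v-45:v+45,u-60:u+60],(400,300),interpolation=cv2.INTER_CUBIC)
cv2.imwrite('pics/c6.png',np.hstack([a,b])[:,:,::-1])
E
```

```text
33.546221729938274 40.004358887672424
251 193
```

View pics/c6.png

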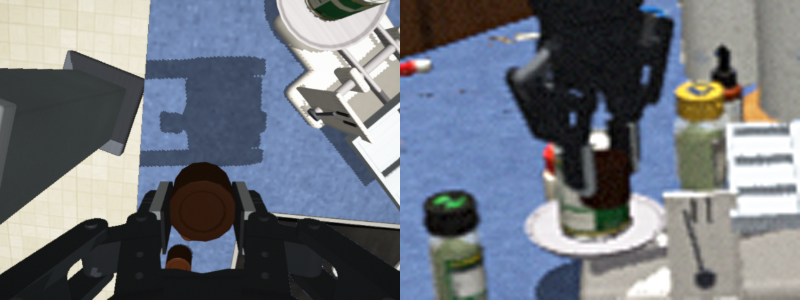

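```bash
python3 - <<'E'
from h import *
w=load('w6'); q=r.sense(); p=q['tool_pos']; print(p)
b=onz(w,406,416,p[2]); yaw=np.radians(q['tcp_rot'][2]); d=(b-p)[:2]
print(b, 'tool x',d@[np.cos(yaw),np.sin(yaw)],'tool y',d@[np.sin(yaw),-np.cos(yaw)])
b,_=blobs(w,(0,90,15),(14,255,150),500); print(b)
print(proj(w,p), np.array(w['camera_from_world']).round(2))
print([onz(w,u,416,p[2]).round(1) for u in (342,470)])
E
```

```text
[386.47367784 222.01676816 200.45433923]
[430.512722   201.64138261 200.45433923] tool x -35.339212632289275 tool y 33.25257580101318
[([271, 260, 106, 126, 10630], [323.2, 324.6]), ([265, 393, 41, 41, 1304], [286.5, 413.5])]
(np.float64(312.39234315539005), np.float64(327.79312122106245)) [[ 9.3000e-01  3.7000e-01  1.0000e-02 -4.4726e+02]
 [-3.6000e-01  8.9000e-01 -2.7000e-01 -3.6400e+01]
 [-1.1000e-01  2.5000e-01  9.6000e-01 -3.4791e+02]
 [ 0.0000e+00  0.0000e+00  0.0000e+00  1.0000e+00]]
[array([409.1, 193.4, 200.5]), array([452.3, 209.8, 200.5])]
```

```bash
python3 - <<'E'
from h import *
go((*cup('A'),200,64.8),(*cup('A'),150,64.8))
E
```

```text
lin [0.0327, 0.3064, 0.0013] rot [0.2, -0.0, 47.1] rows 6.2
lin [0.0327, 0.3063, 0.0513] rot [0.2, -0.0, 47.1] rows 1.0
t 16.0 pos [386.5 222.  200.5] [179.8   0.  111.9] j [ 23. -16. 113.  -0.  83.   1.] gap 33.3
```

Request:
{"api": "servo_tool", "payload": {
  "fingers": [0.025, 0.025, 0.025, 0.025, 0.025, 0.025, 0.025, 0.025, 0.025, 0.025],
  "linear": [
    [0.004, 0.04, 0],
    [0.009, 0.085, 0],
    [0.014, 0.13, 0],
    [0.019, 0.175, 0],
    [0.024, 0.22, 0],
    [0.028, 0.265, 0],
    [0.0325, 0.3, 0],
    [0.0327, 0.3064, 0.01],
    [0.0327, 0.3064, 0.025],
    [0.0327, 0.3064, 0.03]
  ],
  "rotation": [
    [0, 0, 8],
    [0, 0, 16],
    [0, 0, 24],
    [0, 0, 32],
    [0, 0, 40],
    [0, 0, 47],
    [0, 0, 47],
    [0, 0, 47],
    [0, 0, 47],
    [0, 0, 47]
  ]
}}

```text
time: 17.0
tool_pos: [654.9, 365.0, 163.0]
tcp_rot: [-179.7, 0.4, 64.9]
ft_force: [-1.5, -0.5, -1.5]
finger_gap: 33.3
grip_force: 40.1
```

Request:
{"api": "servo_tool", "payload": {
  "fingers": [0.025, 0.025],
  "linear": [
    [0, 0, 0],
    [0, 0, 0]
  ],
  "rotation": [
    [0, 0, 0],
    [0, 0, 0]
  ]
}}

```text
time: 17.2
tool_pos: [656.5, 365.9, 168.2]
tcp_rot: [-180.0, 0.1, 64.9]
ft_force: [0.1, -0.8, 0.4]
finger_gap: 33.6
grip_force: 40.1
```

```bash
python3 - <<'E'
from h import *
w=snap('wrist','w7')
go((*cup('A'),126,64.8))
for k in 'ABCDEF': print(k,cup(k).round(1),np.round(proj(w,(*cup(k),103))))
E
```

```text
lin [0.0013, 0.0011, 0.043] rot [-0.0, 0.0, 0.1] rows 0.9
t 17.25 pos [657. 366. 169.] [-180.     0.    64.9] j [25. 34. 61. -0. 85. 50.] gap 33.5
A [658.5 366.7] [324. 265.]
B [634.7 316.1] [324. 371.]
C [610.8 265.4] [323. 461.]
D [595.2 396.6] [174. 265.]
E [571.3 345.9] [185. 370.]
F [547.5 295.3] [195. 459.]
```

View pics/w7.png

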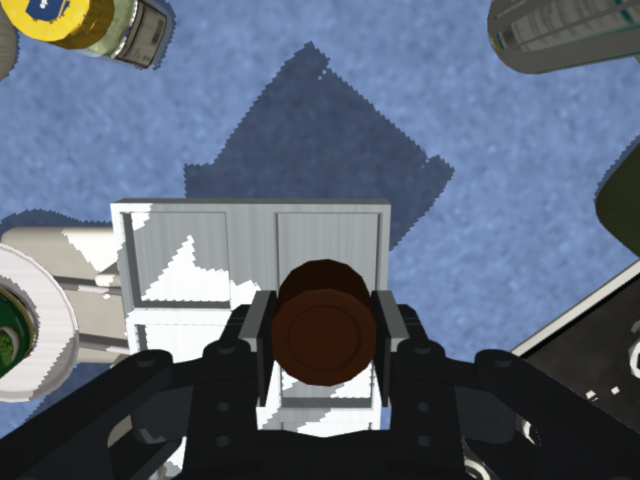

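The block is held upright over cup A. The tray's outer far corners are at (112,203) and (389,203), so I'll check the cup centre against those.

```bash
python3 - <<'E'
from h import *
w=load('w7')
a=onz(w,112,203,103)[:2];b=onz(w,389,203,103)[:2]; print(a,b,np.linalg.norm(a-b), np.degrees(np.arctan2(*(a-b)[::-1])))
print('ctr est',(a+b)/2-82.5*X)
for z in (93,103): print([onz(w,*q,z)[:2].round(1).tolist() for q in [(276,212),(383,212),(130,212),(230,303)]])
g=cv2.resize(w['frame'][190:330,100:400],None,fx=2.6,fy=2.6,interpolation=cv2.INTER_CUBIC); cv2.imwrite('pics/c7.png',g[:,:,::-1])
E
```

```text
[584.50618434 433.87103595] [697.0131988  381.12699071] 124.25684130392489 154.88250045207283
ctr est [605.58169157 332.87776333]
[[647.7, 397.2], [693.3, 375.9], [584.7, 426.8], [605.8, 365.4]]
[[649.7, 398.7], [693.0, 378.5], [589.8, 426.8], [609.9, 368.5]]
```

```bash
sed -i 's/C0=np.array(\[603,331.\])/C0=np.array([605.5,332.5])/' h.py; python3 - <<'E'
from h import *
go((*cup('A'),125,64.8))
E
```

```text
lin [0.0037, 0.0027, 0.044] rot [-0.0, 0.0, 0.1] rows 0.9
t 17.25 pos [657. 366. 169.] [-180.     0.    64.9] j [25. 34. 61. -0. 85. 50.] gap 33.5
```

Request:
{"api": "servo_tool", "payload": {
  "fingers": [0.025, 0.025, 0.025, 0.025, 0.055, 0.055, 0.055, 0.055, 0.055, 0.055],
  "linear": [
    [0.0037, 0.0027, 0.01],
    [0.0037, 0.0027, 0.03],
    [0.0037, 0.0027, 0.045],
    [0.0037, 0.0027, 0.045],
    [0.0037, 0.0027, 0.045],
    [0.0037, 0.0027, 0.045],
    [0.0037, 0.0027, 0.045],
    [0.0037, 0.0027, 0.03],
    [0.0037, 0.0027, -0.01],
    [0.0037, 0.0027, -0.04]
  ],
  "rotation": [
    [0, 0, 0],
    [0, 0, 0],
    [0, 0, 0],
    [0, 0, 0],
    [0, 0, 0],
    [0, 0, 0],
    [0, 0, 0],
    [0, 0, 0],
    [0, 0, 0],
    [0, 0, 0]
  ]
}}

```text
time: 18.25
tool_pos: [661.7, 368.6, 211.2]
tcp_rot: [180.0, 0.0, 64.9]
ft_force: [0.6, -0.3, 0.9]
finger_gap: 54.9
grip_force: 0.0
```

```bash
python3 - <<'E'
from h import *
find(snap('side','s8'),60); w=snap('wrist','w8')
b,_=blobs(w,(0,90,15),(14,255,150),800); print(b, np.round(proj(w,(*cup('A'),115))))
go((430,30,200,100))
E
```

```text
blk [276.7, 274.6] box [270, 267, 14, 17, 187] xy [411. 164.]
blk [303.5, 295.1] box [290, 282, 26, 27, 328] xy [426.  58.]
blk [330.4, 312.7] box [323, 304, 16, 19, 243] xy [445. -28.]
blk [349.2, 325.4] box [342, 316, 16, 21, 250] xy [456. -85.]
blk [380.3, 338.3] box [372, 329, 17, 21, 287] xy [ 488. -151.]
[([0, 17, 27, 81, 1142], [13.8, 59.0]), ([285, 216, 64, 72, 3610], [317.1, 252.1])] [317. 251.]
lin [-0.4074, -0.0683, 0.0139] rot [0.6, -0.3, -35.1] rows 8.3
t 18.35 pos [664.4 369.9 217.7] [179.6  -0.5  64.9] j [25. 33. 57. -0. 89. 50.] gap 55.2
```

View pics/w8.png

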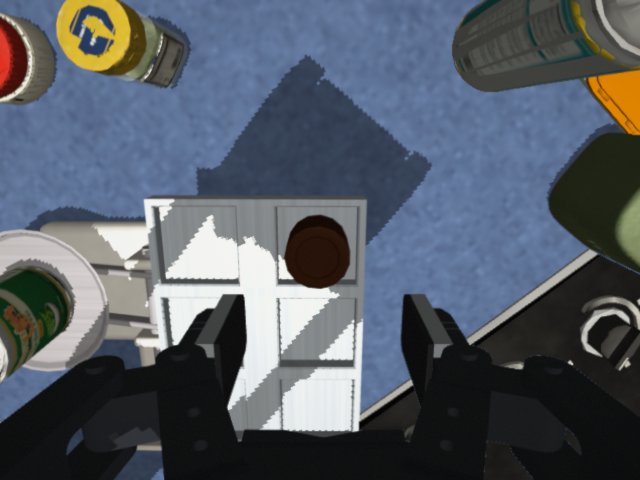

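Block 1 is seated in cup A at (317,252). Next is the block at (412,165).

```bash
python3 - <<'E'
from h import *
go((412,166,200,110),(412,166,75,110))
E
```

```text
lin [-0.2918, -0.1423, 0.0143] rot [0.6, -0.3, -45.1] rows 6.5
lin [-0.2929, -0.1432, 0.1392] rot [0.6, -0.3, -45.1] rows 2.5
t 18.35 pos [664.4 369.9 217.7] [179.6  -0.5  64.9] j [25. 33. 57. -0. 89. 50.] gap 55.2
```

Request:
{"api": "servo_tool", "payload": {
  "fingers": [0.06, 0.06, 0.06, 0.06, 0.06, 0.06, 0.06, 0.06, 0.06, 0.06],
  "linear": [
    [-0.04, -0.02, 0],
    [-0.085, -0.042, 0],
    [-0.13, -0.064, 0],
    [-0.175, -0.086, 0],
    [-0.22, -0.108, 0],
    [-0.26, -0.127, 0],
    [-0.288, -0.141, 0.02],
    [-0.288, -0.141, 0.06],
    [-0.288, -0.141, 0.1],
    [-0.288, -0.141, 0.13]
  ],
  "rotation": [
    [0, 0, -8],
    [0, 0, -16],
    [0, 0, -24],
    [0, 0, -32],
    [0, 0, -40],
    [0, 0, -45],
    [0, 0, -45],
    [0, 0, -45],
    [0, 0, -45],
    [0, 0, -45]
  ]
}}

```text
time: 19.35
tool_pos: [411.1, 167.0, 77.6]
tcp_rot: [-180.0, 0.0, 109.9]
ft_force: [0.6, 0.7, -0.5]
finger_gap: 59.6
grip_force: 0.0
```

Request:
{"api": "servo_tool", "payload": {
  "fingers": [0.06, 0.06, 0.06],
  "linear": [
    [0, 0, 0],
    [0, 0, 0],
    [0, 0, 0]
  ],
  "rotation": [
    [0, 0, 0],
    [0, 0, 0],
    [0, 0, 0]
  ]
}}

```text
time: 19.65
tool_pos: [413.3, 167.8, 80.9]
tcp_rot: [179.9, 0.1, 109.9]
ft_force: [0.2, 0.9, 0.3]
finger_gap: 59.8
grip_force: 0.0
```

```bash
python3 - <<'E'
from h import *
find(snap('wrist','w9'),600)
go((412,166,30,110))
E
```

```text
blk [315.7, 280.8] box [276, 235, 80, 91, 5663] xy [413. 161.]
blk [297.7, 398.1] box [272, 363, 50, 70, 2830] xy [425.  98.]
lin [-0.0012, -0.002, 0.0509] rot [0.1, 0.1, -0.1] rows 1.0
t 19.7 pos [413.4 167.8  80.9] [1.799e+02 1.000e-01 1.099e+02] j [ 16.  -8. 119.  -0.  69.  -4.] gap 60.1
```

Request:
{"api": "servo_tool", "payload": {
  "fingers": [0.06, 0.06, 0.06, 0.025, 0.025, 0.025, 0.025, 0.025, 0.025, 0.025],
  "linear": [
    [-0.0035, -0.002, 0.03],
    [-0.0035, -0.002, 0.051],
    [-0.0035, -0.002, 0.051],
    [-0.0035, -0.002, 0.051],
    [-0.0035, -0.002, 0.051],
    [-0.0035, -0.002, 0.051],
    [-0.0035, -0.002, 0.051],
    [-0.0035, -0.002, 0.02],
    [-0.0035, -0.002, -0.03],
    [-0.0035, -0.002, -0.08]
  ],
  "rotation": [
    [0, 0, 0],
    [0, 0, 0],
    [0, 0, 0],
    [0, 0, 0],
    [0, 0, 0],
    [0, 0, 0],
    [0, 0, 0],
    [0, 0, 0],
    [0, 0, 0],
    [0, 0, 0]
  ],
  "force": 40
}}

```text
time: 20.7
tool_pos: [410.2, 163.2, 160.2]
tcp_rot: [-179.9, 0.0, 109.9]
ft_force: [1.7, 0.7, 0.3]
finger_gap: 33.4
grip_force: 40.0
```

Request:
{"api": "servo_tool", "payload": {
  "fingers": [0.025, 0.025, 0.025, 0.025],
  "linear": [
    [0, 0, -0.02],
    [0, 0, -0.03],
    [0, 0, -0.03],
    [0, 0, -0.03]
  ],
  "rotation": [
    [0, 0, 0],
    [0, 0, 0],
    [0, 0, 0],
    [0, 0, 0]
  ]
}}

```text
time: 21.1
tool_pos: [410.2, 163.2, 187.0]
tcp_rot: [-179.8, 0.0, 109.9]
ft_force: [0.0, 0.3, -1.0]
finger_gap: 33.1
grip_force: 40.0
```

```bash
python3 - <<'E'
from h import *
go((*cup('B'),190,64.8),(*cup('B'),140,64.8))
E
```

```text
lin [0.0678, 0.266, -0.0039] rot [-0.2, 0.1, 45.1] rows 5.5
lin [0.0678, 0.2661, 0.0461] rot [-0.2, 0.1, 45.1] rows 1.0
t 21.1 pos [410.2 163.2 187. ] [-179.8    0.   109.9] j [ 15. -16. 114.  -0.  82.  -5.] gap 33.1
```

Request:
{"api": "servo_tool", "payload": {
  "fingers": [0.025, 0.025, 0.025, 0.025, 0.025, 0.025, 0.025, 0.025, 0.025, 0.025],
  "linear": [
    [0.011, 0.042, -0.005],
    [0.022, 0.085, -0.005],
    [0.033, 0.13, -0.005],
    [0.044, 0.175, -0.005],
    [0.055, 0.218, -0.005],
    [0.063, 0.25, 0],
    [0.068, 0.266, 0.015],
    [0.068, 0.266, 0.035],
    [0.068, 0.266, 0.035],
    [0.068, 0.266, 0.035]
  ],
  "rotation": [
    [0, 0, 8],
    [0, 0, 16],
    [0, 0, 24],
    [0, 0, 32],
    [0, 0, 40],
    [0, 0, 45],
    [0, 0, 45],
    [0, 0, 45],
    [0, 0, 45],
    [0, 0, 45]
  ]
}}

```text
time: 22.1
tool_pos: [636.2, 317.2, 150.0]
tcp_rot: [-179.8, 0.3, 64.9]
ft_force: [0.5, -0.8, -0.2]
finger_gap: 33.5
grip_force: 40.0
```

Request:
{"api": "servo_tool", "payload": {
  "fingers": [0.025, 0.025],
  "linear": [
    [0, 0, 0],
    [0, 0, 0]
  ],
  "rotation": [
    [0, 0, 0],
    [0, 0, 0]
  ]
}}

```text
time: 22.3
tool_pos: [638.2, 317.9, 154.4]
tcp_rot: [180.0, 0.0, 64.9]
ft_force: [-0.1, 0.1, -1.4]
finger_gap: 33.4
grip_force: 40.0
```

```bash
python3 - <<'E'
from h import *
go((*cup('B'),124,64.8))
E
```

```text
lin [-0.0008, -0.0008, 0.0304] rot [0.0, 0.0, 0.1] rows 0.6
t 22.3 pos [638.2 317.9 154.4] [180.    0.   64.9] j [22. 28. 71. -0. 81. 47.] gap 33.4
```

Next I'll release it in cup B and go on to block 3 (430,44).

Request:
{"api": "servo_tool", "payload": {
  "fingers": [0.025, 0.025, 0.025, 0.055, 0.055, 0.055, 0.055, 0.055, 0.055, 0.055],
  "linear": [
    [-0.001, -0.001, 0.015],
    [-0.001, -0.001, 0.03],
    [-0.001, -0.001, 0.03],
    [-0.001, -0.001, 0.03],
    [-0.001, -0.001, 0.03],
    [-0.001, -0.001, 0.03],
    [-0.001, -0.001, 0.01],
    [-0.001, -0.001, -0.03],
    [-0.001, -0.001, -0.05],
    [-0.001, -0.001, -0.05]
  ],
  "rotation": [
    [0, 0, 0],
    [0, 0, 0],
    [0, 0, 0],
    [0, 0, 0],
    [0, 0, 0],
    [0, 0, 0],
    [0, 0, 0],
    [0, 0, 0],
    [0, 0, 0],
    [0, 0, 0]
  ]
}}

```text
time: 23.3
tool_pos: [639.0, 318.6, 209.3]
tcp_rot: [179.7, -0.3, 64.9]
ft_force: [0.1, -0.6, 0.3]
finger_gap: 55.0
grip_force: 0.0
```

```bash
python3 - <<'E'
from h import *
find(snap('side','s10'),60); w=snap('wrist','w10')
b,_=blobs(w,(0,90,15),(14,255,150),800); print(b, np.round(proj(w,(*cup('A'),112))), np.round(proj(w,(*cup('B'),112))))
go((430,44,190,96),(430,44,80,96))
E
```

```text
blk [303.2, 294.8] box [290, 282, 26, 27, 323] xy [426.  60.]
blk [330.5, 312.8] box [323, 304, 16, 20, 246] xy [445. -28.]
blk [349.3, 325.5] box [342, 316, 16, 21, 255] xy [456. -85.]
blk [380.3, 338.2] box [372, 328, 17, 22, 277] xy [ 488. -151.]
[([283, 113, 73, 74, 4184], [319.4, 149.4]), ([284, 220, 68, 76, 4049], [317.6, 258.1])] [320. 144.] [320. 252.]
lin [-0.3357, -0.0715, 0.0139] rot [0.0, 0.0, -31.1] rows 6.9
lin [-0.3357, -0.0716, 0.1239] rot [0.0, 0.0, -31.1] rows 2.2
t 23.4 pos [637.  317.7 204. ] [180.    0.   64.9] j [22. 26. 68. -0. 86. 47.] gap 55.0
```

Request:
{"api": "servo_tool", "payload": {
  "fingers": [0.06, 0.06, 0.06, 0.06, 0.06, 0.06, 0.06, 0.06, 0.06, 0.06],
  "linear": [
    [-0.045, -0.01, 0],
    [-0.09, -0.019, 0],
    [-0.138, -0.029, 0],
    [-0.186, -0.039, 0],
    [-0.234, -0.05, 0],
    [-0.282, -0.06, 0],
    [-0.325, -0.07, 0.005],
    [-0.336, -0.0715, 0.04],
    [-0.336, -0.0715, 0.085],
    [-0.336, -0.0715, 0.124]
  ],
  "rotation": [
    [0, 0, -6],
    [0, 0, -12],
    [0, 0, -18],
    [0, 0, -24],
    [0, 0, -30],
    [0, 0, -31],
    [0, 0, -31],
    [0, 0, -31],
    [0, 0, -31],
    [0, 0, -31]
  ]
}}

```text
time: 24.4
tool_pos: [427.7, 42.8, 76.9]
tcp_rot: [-179.9, 0.1, 95.8]
ft_force: [0.2, -0.8, -0.6]
finger_gap: 59.8
grip_force: 0.0
```

Request:
{"api": "servo_tool", "payload": {
  "fingers": [0.06, 0.06, 0.06, 0.06],
  "linear": [
    [0, 0, 0],
    [0, 0, 0],
    [0, 0, 0],
    [0, 0, 0]
  ],
  "rotation": [
    [0, 0, 0],
    [0, 0, 0],
    [0, 0, 0],
    [0, 0, 0]
  ]
}}

```text
time: 24.8
tool_pos: [431.0, 43.4, 81.8]
tcp_rot: [179.9, 0.1, 95.9]
ft_force: [0.1, -0.5, 0.6]
finger_gap: 59.7
grip_force: 0.0
```

```bash
python3 - <<'E'
from h import *
find(snap('wrist','w11'),600)
go((430,43,30,96))
E
```

```text
blk [321.7, 151.9] box [292, 121, 61, 62, 2893] xy [426.  96.]
blk [319.4, 274.5] box [280, 229, 80, 90, 5613] xy [430.  40.]
blk [337.2, 399.2] box [303, 357, 72, 81, 4611] xy [446. -26.]
lin [-0.0003, -0.001, 0.0516] rot [0.1, 0.1, -0.1] rows 1.0
t 24.85 pos [430.9  43.4  81.6] [1.799e+02 1.000e-01 9.590e+01] j [ -1. -10. 121.  -0.  69.  -7.] gap 60.3
```

Request:
{"api": "servo_tool", "payload": {
  "fingers": [0.06, 0.06, 0.06, 0.025, 0.025, 0.025, 0.025, 0.025, 0.025, 0.025],
  "linear": [
    [-0.002, -0.001, 0.03],
    [-0.002, -0.001, 0.0515],
    [-0.002, -0.001, 0.0515],
    [-0.002, -0.001, 0.0515],
    [-0.002, -0.001, 0.0515],
    [-0.002, -0.001, 0.0515],
    [-0.002, -0.001, 0.0515],
    [-0.002, -0.001, 0.02],
    [-0.002, -0.001, -0.03],
    [-0.002, -0.001, -0.08]
  ],
  "rotation": [
    [0, 0, 0],
    [0, 0, 0],
    [0, 0, 0],
    [0, 0, 0],
    [0, 0, 0],
    [0, 0, 0],
    [0, 0, 0],
    [0, 0, 0],
    [0, 0, 0],
    [0, 0, 0]
  ],
  "force": 40
}}

```text
time: 25.85
tool_pos: [427.7, 41.4, 161.2]
tcp_rot: [-179.9, 0.1, 95.9]
ft_force: [2.5, -0.1, 0.5]
finger_gap: 33.4
grip_force: 40.0
```

Request:
{"api": "servo_tool", "payload": {
  "fingers": [0.025, 0.025, 0.025, 0.025],
  "linear": [
    [0, 0, -0.02],
    [0, 0, -0.03],
    [0, 0, -0.03],
    [0, 0, -0.03]
  ],
  "rotation": [
    [0, 0, 0],
    [0, 0, 0],
    [0, 0, 0],
    [0, 0, 0]
  ]
}}

```text
time: 26.25
tool_pos: [427.8, 41.4, 188.1]
tcp_rot: [-179.8, 0.0, 95.9]
ft_force: [-1.1, 0.5, -0.9]
finger_gap: 33.3
grip_force: 40.0
```

```bash
python3 - <<'E'
from h import *
go((*cup('C'),190,64.8),(*cup('C'),154,64.8))
E
```

```text
lin [0.2052, 0.2078, -0.0028] rot [-0.2, 0.1, 31.1] rows 5.8
lin [0.2052, 0.2079, 0.0332] rot [-0.2, 0.1, 31.1] rows 0.7
t 26.25 pos [427.8  41.4 188.1] [-179.8    0.    95.9] j [ -1. -18. 115.  -0.  82.  -7.] gap 33.3
```

Request:
{"api": "servo_tool", "payload": {
  "fingers": [0.025, 0.025, 0.025, 0.025, 0.025, 0.025, 0.025, 0.025, 0.025, 0.025],
  "linear": [
    [0.032, 0.032, -0.005],
    [0.064, 0.065, -0.005],
    [0.097, 0.098, -0.005],
    [0.13, 0.132, -0.005],
    [0.163, 0.165, -0.005],
    [0.195, 0.197, 0],
    [0.205, 0.208, 0.015],
    [0.205, 0.208, 0.033],
    [0.205, 0.208, 0.033],
    [0.205, 0.208, 0.033]
  ],
  "rotation": [
    [0, 0, 6],
    [0, 0, 12],
    [0, 0, 18],
    [0, 0, 24],
    [0, 0, 31],
    [0, 0, 31],
    [0, 0, 31],
    [0, 0, 31],
    [0, 0, 31],
    [0, 0, 31]
  ]
}}

```text
time: 27.25
tool_pos: [612.7, 266.1, 153.4]
tcp_rot: [-179.8, 0.3, 64.9]
ft_force: [0.7, -0.5, -0.7]
finger_gap: 33.4
grip_force: 40.0
```

Request:
{"api": "servo_tool", "payload": {
  "fingers": [0.025, 0.025],
  "linear": [
    [0, 0, 0],
    [0, 0, 0]
  ],
  "rotation": [
    [0, 0, 0],
    [0, 0, 0]
  ]
}}

```text
time: 27.45
tool_pos: [614.7, 266.5, 157.3]
tcp_rot: [180.0, 0.0, 64.9]
ft_force: [1.3, 0.1, -0.8]
finger_gap: 33.7
grip_force: 40.0
```

```bash
python3 - <<'E'
from h import *
go((*cup('C'),124,64.8))
E
```

```text
lin [-0.0002, -0.0015, 0.0333] rot [0.0, 0.0, 0.1] rows 0.7
t 27.45 pos [614.7 266.5 157.3] [180.    0.   64.9] j [19. 21. 79. -0. 80. 44.] gap 33.7
```

Request:
{"api": "servo_tool", "payload": {
  "fingers": [0.025, 0.025, 0.025, 0.055, 0.055, 0.055, 0.055, 0.055, 0.055, 0.055],
  "linear": [
    [0, -0.0015, 0.015],
    [0, -0.0015, 0.033],
    [0, -0.0015, 0.033],
    [0, -0.0015, 0.033],
    [0, -0.0015, 0.033],
    [0, -0.0015, 0.033],
    [0, -0.0015, 0.01],
    [0, -0.0015, -0.03],
    [0, -0.0015, -0.05],
    [0, -0.0015, -0.05]
  ],
  "rotation": [
    [0, 0, 0],
    [0, 0, 0],
    [0, 0, 0],
    [0, 0, 0],
    [0, 0, 0],
    [0, 0, 0],
    [0, 0, 0],
    [0, 0, 0],
    [0, 0, 0],
    [0, 0, 0]
  ]
}}

```text
time: 28.45
tool_pos: [615.5, 268.3, 212.1]
tcp_rot: [179.7, -0.3, 64.9]
ft_force: [-0.2, -1.0, 0.5]
finger_gap: 55.1
grip_force: 0.0
```

```bash
python3 - <<'E'
from h import *
s=snap('side','s12');find(s,60); w=snap('wrist','w12')
b,_=blobs(w,(0,90,15),(14,255,150),800); print(b); print([np.round(proj(w,(*cup(k),112))) for k in 'ABC'])
go((446,-26,190,96),(446,-26,80,96))
E
```

```text
blk [294.6, 287.7] box [290, 282, 10, 14, 106] xy [423.  94.]
blk [330.3, 312.6] box [323, 304, 16, 19, 240] xy [445. -27.]
blk [349.1, 325.8] box [342, 316, 16, 21, 260] xy [456. -86.]
blk [380.2, 338.3] box [372, 329, 17, 21, 286] xy [ 488. -151.]
[([281, 0, 77, 72, 4504], [319.4, 31.9]), ([281, 117, 72, 73, 4050], [317.0, 152.8]), ([284, 217, 67, 75, 3939], [316.9, 254.2])]
[array([320.,  25.]), array([320., 145.]), array([320., 252.])]
lin [-0.3369, -0.0272, 0.017] rot [0.0, 0.0, -31.1] rows 6.8
lin [-0.3369, -0.0273, 0.127] rot [0.0, 0.0, -31.1] rows 2.2
t 28.55 pos [613.5 267.6 207. ] [180.    0.   64.9] j [19. 19. 76. -0. 85. 44.] gap 55.1
```

Request:
{"api": "servo_tool", "payload": {
  "fingers": [0.06, 0.06, 0.06, 0.06, 0.06, 0.06, 0.06, 0.06, 0.06, 0.06],
  "linear": [
    [-0.045, -0.004, 0],
    [-0.09, -0.007, 0],
    [-0.138, -0.011, 0],
    [-0.186, -0.015, 0],
    [-0.234, -0.019, 0],
    [-0.282, -0.023, 0],
    [-0.325, -0.026, 0.005],
    [-0.337, -0.027, 0.04],
    [-0.337, -0.027, 0.085],
    [-0.337, -0.027, 0.127]
  ],
  "rotation": [
    [0, 0, -6],
    [0, 0, -12],
    [0, 0, -18],
    [0, 0, -24],
    [0, 0, -30],
    [0, 0, -31],
    [0, 0, -31],
    [0, 0, -31],
    [0, 0, -31],
    [0, 0, -31]
  ]
}}

```text
time: 29.55
tool_pos: [444.3, -27.1, 77.2]
tcp_rot: [-179.9, 0.0, 95.8]
ft_force: [0.9, 0.7, -0.5]
finger_gap: 60.0
grip_force: 0.0
```

Request:
{"api": "servo_tool", "payload": {
  "fingers": [0.06, 0.06, 0.06, 0.06],
  "linear": [
    [0, 0, 0],
    [0, 0, 0],
    [0, 0, 0],
    [0, 0, 0]
  ],
  "rotation": [
    [0, 0, 0],
    [0, 0, 0],
    [0, 0, 0],
    [0, 0, 0]
  ]
}}

```text
time: 29.95
tool_pos: [447.4, -26.7, 81.9]
tcp_rot: [179.9, 0.1, 95.9]
ft_force: [-0.4, -0.3, 1.1]
finger_gap: 59.8
grip_force: 0.0
```

```bash
python3 - <<'E'
from h import *
find(snap('wrist','w13'),600)
go((446,-26,30,96))
E
```

```text
blk [319.9, 273.5] box [280, 228, 80, 90, 5600] xy [447. -29.]
blk [330.1, 381.2] box [295, 335, 73, 91, 5284] xy [458. -86.]
lin [0.0009, -0.0012, 0.0517] rot [0.1, 0.1, -0.1] rows 1.0
t 30.0 pos [447.2 -26.7  81.7] [1.799e+02 1.000e-01 9.590e+01] j [-10.  -8. 119.  -0.  69. -16.] gap 60.3
```

Request:
{"api": "servo_tool", "payload": {
  "fingers": [0.06, 0.06, 0.06, 0.025, 0.025, 0.025, 0.025, 0.025, 0.025, 0.025],
  "linear": [
    [-0.002, -0.001, 0.03],
    [-0.002, -0.001, 0.0515],
    [-0.002, -0.001, 0.0515],
    [-0.002, -0.001, 0.0515],
    [-0.002, -0.001, 0.0515],
    [-0.002, -0.001, 0.0515],
    [-0.002, -0.001, 0.0515],
    [-0.002, -0.001, 0.02],
    [-0.002, -0.001, -0.03],
    [-0.002, -0.001, -0.08]
  ],
  "rotation": [
    [0, 0, 0],
    [0, 0, 0],
    [0, 0, 0],
    [0, 0, 0],
    [0, 0, 0],
    [0, 0, 0],
    [0, 0, 0],
    [0, 0, 0],
    [0, 0, 0],
    [0, 0, 0]
  ],
  "force": 40
}}

```text
time: 31.0
tool_pos: [444.0, -28.4, 161.2]
tcp_rot: [-179.9, 0.0, 95.9]
ft_force: [1.6, -1.0, 0.4]
finger_gap: 33.3
grip_force: 40.0
```

Request:
{"api": "servo_tool", "payload": {
  "fingers": [0.025, 0.025, 0.025, 0.025],
  "linear": [
    [0, 0, -0.02],
    [0, 0, -0.03],
    [0, 0, -0.03],
    [0, 0, -0.03]
  ],
  "rotation": [
    [0, 0, 0],
    [0, 0, 0],
    [0, 0, 0],
    [0, 0, 0]
  ]
}}

```text
time: 31.4
tool_pos: [444.0, -28.4, 188.1]
tcp_rot: [-179.8, 0.0, 95.9]
ft_force: [-0.0, -0.3, -1.0]
finger_gap: 33.2
grip_force: 40.0
```

```bash
python3 - <<'E'
from h import *
go((*cup('F'),190,64.8),(*cup('F'),154,64.8))
s=snap('side','s14'); g=s['frame'][180:260,205:355]; cv2.imwrite('pics/s14c.png',cv2.resize(g,(800,426),interpolation=cv2.INTER_CUBIC)[:,:,::-1])
E
```

```text
lin [0.3125, 0.1389, -0.0025] rot [-0.2, 0.1, 31.1] rows 6.8
lin [0.3125, 0.139, 0.0335] rot [-0.2, 0.1, 31.1] rows 0.7
t 31.4 pos [444.  -28.4 188.1] [-179.8    0.    95.9] j [-10. -15. 113.  -0.  82. -16.] gap 33.2
```

View pics/s14c.png

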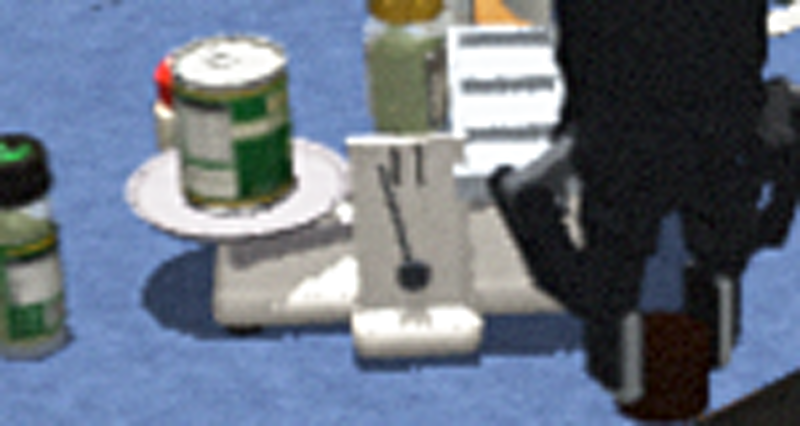

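The pointer still leans left, from its tip at (383,163) to its pivot at (412,275), so more chocolate is needed. The fourth block goes into cup F.

Request:
{"api": "servo_tool", "payload": {
  "fingers": [0.025, 0.025, 0.025, 0.025, 0.025, 0.025, 0.025, 0.025, 0.025, 0.025],
  "linear": [
    [0.042, 0.018, -0.005],
    [0.086, 0.038, -0.005],
    [0.13, 0.058, -0.005],
    [0.174, 0.078, -0.005],
    [0.218, 0.097, -0.005],
    [0.262, 0.117, 0],
    [0.3, 0.134, 0.01],
    [0.3125, 0.139, 0.03],
    [0.3125, 0.139, 0.0335],
    [0.3125, 0.139, 0.0335]
  ],
  "rotation": [
    [0, 0, 6],
    [0, 0, 12],
    [0, 0, 18],
    [0, 0, 24],
    [0, 0, 31],
    [0, 0, 31],
    [0, 0, 31],
    [0, 0, 31],
    [0, 0, 31],
    [0, 0, 31]
  ]
}}

```text
time: 32.45
tool_pos: [548.9, 295.6, 152.2]
tcp_rot: [-179.7, 0.4, 65.0]
ft_force: [-0.4, -0.2, -0.8]
finger_gap: 33.3
grip_force: 40.0
```

Request:
{"api": "servo_tool", "payload": {
  "fingers": [0.025, 0.025],
  "linear": [
    [0, 0, 0],
    [0, 0, 0]
  ],
  "rotation": [
    [0, 0, 0],
    [0, 0, 0]
  ]
}}

```text
time: 32.65
tool_pos: [551.3, 295.6, 156.5]
tcp_rot: [180.0, 0.0, 64.8]
ft_force: [0.5, -0.6, 0.3]
finger_gap: 33.3
grip_force: 40.0
```

```bash
python3 - <<'E'
from h import *
go((*cup('F'),124,64.8))
E
```

```text
lin [0.0005, -0.0017, 0.0325] rot [0.0, 0.0, 0.0] rows 0.7
t 32.65 pos [551.3 295.6 156.5] [180.    0.   64.8] j [24. 15. 87. -0. 78. 49.] gap 33.3
```

Cup F is close to the mark plate, which the finger could touch, so I'll use cup D. It is 112 mm along tool x.

Request:
{"api": "servo_tool", "payload": {
  "fingers": [0.025, 0.025, 0.025, 0.025, 0.025, 0.025, 0.025],
  "linear": [
    [0.02, 0, 0],
    [0.06, 0, 0],
    [0.095, -0.001, 0],
    [0.1125, -0.0017, 0],
    [0.1125, -0.0017, 0],
    [0.1125, -0.0017, 0],
    [0.1125, -0.0017, 0]
  ],
  "rotation": [
    [0, 0, 0],
    [0, 0, 0],
    [0, 0, 0],
    [0, 0, 0],
    [0, 0, 0],
    [0, 0, 0],
    [0, 0, 0]
  ]
}}

```text
time: 33.35
tool_pos: [597.1, 397.9, 155.8]
tcp_rot: [-180.0, 0.1, 64.9]
ft_force: [-0.1, 0.0, -1.2]
finger_gap: 33.3
grip_force: 40.0
```

```bash
python3 - <<'E'
from h import *
go((*cup('D'),124,64.8))
E
```

```text
lin [0.0004, 0.0005, 0.0318] rot [-0.0, 0.1, 0.1] rows 0.6
t 33.35 pos [597.1 397.9 155.8] [-1.80e+02  1.00e-01  6.49e+01] j [30. 29. 70. -0. 82. 55.] gap 33.3
```

Request:
{"api": "servo_tool", "payload": {
  "fingers": [0.025, 0.025, 0.025, 0.055, 0.055, 0.055, 0.055, 0.055, 0.055, 0.055],
  "linear": [
    [0, 0, 0.015],
    [0, 0, 0.0325],
    [0, 0, 0.0325],
    [0, 0, 0.0325],
    [0, 0, 0.0325],
    [0, 0, 0.0325],
    [0, 0, 0.01],
    [0, 0, -0.03],
    [0, 0, -0.05],
    [0, 0, -0.05]
  ],
  "rotation": [
    [0, 0, 0],
    [0, 0, 0],
    [0, 0, 0],
    [0, 0, 0],
    [0, 0, 0],
    [0, 0, 0],
    [0, 0, 0],
    [0, 0, 0],
    [0, 0, 0],
    [0, 0, 0]
  ]
}}

```text
time: 34.35
tool_pos: [599.4, 400.7, 211.9]
tcp_rot: [179.7, -0.4, 64.9]
ft_force: [-0.2, -0.0, 0.7]
finger_gap: 55.3
grip_force: 0.0
```

Request:
{"api": "servo_tool", "payload": {
  "fingers": [0.055, 0.055, 0.055, 0.055, 0.055, 0.055, 0.055, 0.055],
  "linear": [
    [0, 0, 0],
    [0, 0, 0],
    [0, 0, 0],
    [0, 0, 0],
    [0, 0, 0],
    [0, 0, 0],
    [0, 0, 0],
    [0, 0, 0]
  ],
  "rotation": [
    [0, 0, 0],
    [0, 0, 0],
    [0, 0, 0],
    [0, 0, 0],
    [0, 0, 0],
    [0, 0, 0],
    [0, 0, 0],
    [0, 0, 0]
  ]
}}

```text
time: 35.15
tool_pos: [597.1, 399.3, 205.4]
tcp_rot: [-180.0, 0.1, 64.9]
ft_force: [-0.1, 0.6, -0.3]
finger_gap: 54.9
grip_force: 0.0
```

```bash
python3 - <<'E'
from h import *
s=snap('side','s15'); find(s,60); w=snap('wrist','w15')
a=cv2.resize(s['frame'][195:255,200:350],(800,320),interpolation=cv2.INTER_CUBIC); b=cv2.resize(w['frame'],(373,280))
c=np.zeros((600,800,3),np.uint8); c[:320]=a; c[320:,:373]=b; cv2.imwrite('pics/c15.png',c[:,:,::-1])
go((457,-85,190,96),(457,-85,80,96))
E
```

```text
blk [294.5, 287.8] box [290, 282, 10, 14, 107] xy [422.  94.]
blk [349.1, 325.7] box [341, 316, 17, 21, 260] xy [456. -85.]
blk [380.4, 338.3] box [372, 329, 17, 21, 280] xy [ 488. -151.]
lin [-0.4979, 0.0785, 0.0161] rot [-0.1, 0.1, -31.1] rows 10.1
lin [-0.4978, 0.0785, 0.1261] rot [-0.1, 0.1, -31.1] rows 2.2
t 35.25 pos [597.1 399.3 205.4] [-1.80e+02  1.00e-01  6.49e+01] j [30. 27. 66. -0. 87. 55.] gap 54.8
```

View pics/c15.png

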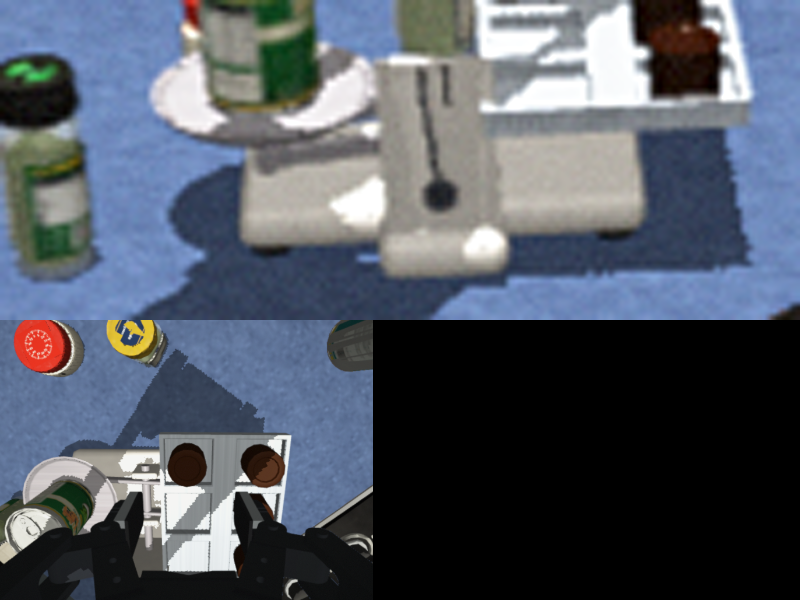

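Four blocks are seated, and the pointer now sits on the left mark near (424,100) with its pivot at (440,195). I'll measure the angle numerically against the earlier level and stop pictures.

```bash
python3 - <<'E'
from h import *
for f in ('s3','s6','s8','s10','s12','s14','s15'):
    g=cv2.cvtColor(load(f)['frame'],cv2.COLOR_RGB2GRAY).astype(float)
    out=[]
    for v in range(206,236):
        row=g[v,272:292]; bg=np.median(row); wt=np.clip(bg-row-25,0,None)
        out.append(f'{272+(wt*np.arange(20)).sum()/wt.sum():.1f}' if wt.sum()>20 else '-')
    print(f,' '.join(out))
    # tray near rim and pan: vertical profile
E
```

```text
s3 287.9 283.0 280.5 280.2 280.3 280.4 280.5 280.4 280.6 281.0 281.0 281.4 281.4 281.5 282.3 281.9 281.6 281.5 281.6 281.7 281.7 281.7 281.7 282.1 282.1 282.1 282.1 282.1 282.1 -
s6 287.8 283.0 280.5 280.2 280.3 279.3 278.8 278.9 279.5 277.1 277.5 277.7 278.0 278.5 278.8 279.0 279.4 279.6 279.8 280.0 280.4 280.6 280.9 282.0 282.2 282.1 282.1 282.1 282.2 -
s8 290.1 281.4 280.4 280.5 280.4 279.3 279.0 279.0 278.5 277.0 277.5 277.7 277.8 278.5 278.7 278.9 279.4 279.6 279.8 280.0 280.5 280.8 281.1 282.0 282.2 282.1 282.1 282.1 281.8 -
s10 288.2 283.0 280.3 280.1 280.4 279.4 278.9 278.8 278.6 277.0 277.5 277.7 278.0 278.6 278.7 279.1 279.5 279.6 279.8 280.1 280.5 280.7 280.9 282.1 282.1 282.1 282.1 282.1 282.0 -
s12 - 281.1 280.4 280.2 280.3 279.4 279.0 279.1 278.8 277.0 277.5 277.7 277.9 278.5 278.7 278.9 279.4 279.6 279.8 280.1 280.5 280.7 281.0 281.8 282.1 282.0 282.0 282.0 281.9 -
s14 287.9 283.0 280.4 280.2 280.3 279.2 278.9 279.2 279.2 277.4 278.0 277.7 278.0 278.5 278.7 279.0 279.4 279.6 279.8 280.0 280.5 280.7 280.9 282.0 282.2 282.1 282.1 282.0 282.1 -
s15 - 282.9 280.5 280.2 280.3 281.0 281.1 280.7 280.6 279.1 279.4 279.7 279.8 279.9 280.0 280.5 280.6 280.7 280.8 280.9 281.0 281.5 281.8 282.1 282.2 282.2 282.2 282.1 282.0 -
```

The pointer ratio of about 0.47 of the stop gives roughly 0.10 rad, or about 28 g missing. The small block (20 g) should bring it to about +0.03 rad, so I'll fetch that.

```bash
python3 - <<'E'
from h import *
go((426,97,200,98),(426,97,80,98))
E
```

```text
lin [-0.3463, -0.0268, 0.0059] rot [-0.1, 0.1, -33.1] rows 6.9
lin [-0.3461, -0.0267, 0.1259] rot [-0.1, 0.1, -33.1] rows 2.4
t 35.25 pos [597.1 399.3 205.4] [-1.80e+02  1.00e-01  6.49e+01] j [30. 27. 66. -0. 87. 55.] gap 54.8
```

Request:
{"api": "servo_tool", "payload": {
  "fingers": [0.055, 0.055, 0.055, 0.055, 0.055, 0.055, 0.055, 0.055, 0.055, 0.055],
  "linear": [
    [-0.045, -0.004, 0],
    [-0.092, -0.007, 0],
    [-0.14, -0.011, 0],
    [-0.19, -0.015, 0],
    [-0.24, -0.019, 0],
    [-0.288, -0.022, 0],
    [-0.33, -0.025, 0.005],
    [-0.346, -0.027, 0.04],
    [-0.346, -0.027, 0.085],
    [-0.346, -0.027, 0.124]
  ],
  "rotation": [
    [0, 0, -6],
    [0, 0, -12],
    [0, 0, -18],
    [0, 0, -24],
    [0, 0, -30],
    [0, 0, -33],
    [0, 0, -33],
    [0, 0, -33],
    [0, 0, -33],
    [0, 0, -33]
  ]
}}

```text
time: 36.25
tool_pos: [425.8, 96.6, 81.2]
tcp_rot: [179.9, 0.1, 97.8]
ft_force: [0.9, 0.9, 0.3]
finger_gap: 55.1
grip_force: 0.0
```

Request:
{"api": "servo_tool", "payload": {
  "fingers": [0.055, 0.055, 0.055, 0.055],
  "linear": [
    [0, 0, 0],
    [0, 0, 0],
    [0, 0, 0],
    [0, 0, 0]
  ],
  "rotation": [
    [0, 0, 0],
    [0, 0, 0],
    [0, 0, 0],
    [0, 0, 0]
  ]
}}

```text
time: 36.65
tool_pos: [427.8, 97.6, 84.5]
tcp_rot: [179.8, 0.1, 97.9]
ft_force: [-0.3, -0.0, -0.4]
finger_gap: 54.8
grip_force: 0.0
```

```bash
python3 - <<'E'
from h import *
find(snap('wrist','w16'),600)
go((426,97,30,98))
E
```

```text
blk [316.6, 267.2] box [289, 234, 56, 66, 2850] xy [426.  97.]
lin [-0.0003, -0.0017, 0.0542] rot [0.1, 0.1, -0.1] rows 1.1
t 36.7 pos [427.5  97.6  84.2] [1.799e+02 1.000e-01 9.790e+01] j [  6. -10. 120.  -0.  69.  -2.] gap 55.0
```

Request:
{"api": "servo_tool", "payload": {
  "fingers": [0.055, 0.055, 0.055, 0.015, 0.015, 0.015, 0.015, 0.015, 0.015, 0.015],
  "linear": [
    [-0.0005, -0.0015, 0.03],
    [-0.0005, -0.0015, 0.054],
    [-0.0005, -0.0015, 0.054],
    [-0.0005, -0.0015, 0.054],
    [-0.0005, -0.0015, 0.054],
    [-0.0005, -0.0015, 0.054],
    [-0.0005, -0.0015, 0.054],
    [-0.0005, -0.0015, 0.054],
    [-0.0005, -0.0015, 0.02],
    [-0.0005, -0.0015, -0.03]
  ],
  "rotation": [
    [0, 0, 0],
    [0, 0, 0],
    [0, 0, 0],
    [0, 0, 0],
    [0, 0, 0],
    [0, 0, 0],
    [0, 0, 0],
    [0, 0, 0],
    [0, 0, 0],
    [0, 0, 0]
  ],
  "force": 40
}}

```text
time: 37.7
tool_pos: [422.0, 96.3, 110.9]
tcp_rot: [-179.6, 0.0, 97.9]
ft_force: [1.1, -0.2, -0.2]
finger_gap: 23.0
grip_force: 39.4
```

Request:
{"api": "servo_tool", "payload": {
  "fingers": [0.015, 0.015, 0.015, 0.015, 0.015],
  "linear": [
    [0, 0, -0.04],
    [0, 0, -0.075],
    [0, 0, -0.075],
    [0, 0, -0.075],
    [0, 0, -0.075]
  ],
  "rotation": [
    [0, 0, 0],
    [0, 0, 0],
    [0, 0, 0],
    [0, 0, 0],
    [0, 0, 0]
  ]
}}

```text
time: 38.2
tool_pos: [423.8, 96.6, 186.0]
tcp_rot: [-179.8, 0.1, 97.9]
ft_force: [0.2, 0.3, -1.4]
finger_gap: 23.3
grip_force: 39.4
```

```bash
python3 - <<'E'
from h import *
go((*cup('F'),190,154.8),(*cup('F'),154,154.8))
E
```

```text
lin [0.1809, 0.1525, -0.0046] rot [-0.2, -0.0, -56.9] rows 6.6
lin [0.1809, 0.1526, 0.0314] rot [-0.2, -0.0, -56.9] rows 0.7
t 38.2 pos [423.8  96.6 186. ] [-1.798e+02  1.000e-01  9.790e+01] j [  6. -17. 115.  -0.  82.  -2.] gap 23.3
```

Request:
{"api": "servo_tool", "payload": {
  "fingers": [0.015, 0.015, 0.015, 0.015, 0.015, 0.015, 0.015, 0.015, 0.015, 0.015],
  "linear": [
    [0.026, 0.022, -0.005],
    [0.054, 0.046, -0.005],
    [0.082, 0.069, -0.005],
    [0.11, 0.093, -0.005],
    [0.138, 0.117, -0.005],
    [0.165, 0.139, -0.005],
    [0.181, 0.1525, 0],
    [0.181, 0.1525, 0.01],
    [0.181, 0.1525, 0.03],
    [0.181, 0.1525, 0.03]
  ],
  "rotation": [
    [0, 0, -8],
    [0, 0, -16],
    [0, 0, -24],
    [0, 0, -32],
    [0, 0, -40],
    [0, 0, -48],
    [0, 0, -56],
    [0, 0, -57],
    [0, 0, -57],
    [0, 0, -57]
  ]
}}

```text
time: 39.2
tool_pos: [547.4, 295.2, 151.0]
tcp_rot: [-179.5, -0.4, 154.8]
ft_force: [-1.0, 0.7, -1.9]
finger_gap: 23.1
grip_force: 39.4
```

Request:
{"api": "servo_tool", "payload": {
  "fingers": [0.015, 0.015, 0.015],
  "linear": [
    [0, 0, 0],
    [0, 0, 0],
    [0, 0, 0]
  ],
  "rotation": [
    [0, 0, 0],
    [0, 0, 0],
    [0, 0, 0]
  ]
}}

```text
time: 39.5
tool_pos: [551.0, 296.8, 157.7]
tcp_rot: [-180.0, 0.0, 154.9]
ft_force: [-0.4, -0.1, -0.6]
finger_gap: 22.7
grip_force: 39.4
```

```bash
python3 - <<'E'
from h import *
go((*cup('F'),115,154.8))
E
```

```text
lin [0.001, -0.0005, 0.0427] rot [-0.0, 0.0, 0.1] rows 0.9
t 39.5 pos [551.  296.8 157.7] [-180.     0.   154.9] j [ 24.  15.  87.  -0.  78. -41.] gap 22.7
```

Request:
{"api": "servo_tool", "payload": {
  "fingers": [0.015, 0.015, 0.015, 0.015, 0.045, 0.045, 0.045, 0.045, 0.045, 0.045],
  "linear": [
    [0.001, 0, 0.015],
    [0.001, 0, 0.03],
    [0.001, 0, 0.042],
    [0.001, 0, 0.042],
    [0.001, 0, 0.042],
    [0.001, 0, 0.042],
    [0.001, 0, 0.042],
    [0.001, 0, 0.02],
    [0.001, 0, -0.02],
    [0.001, 0, -0.05]
  ],
  "rotation": [
    [0, 0, 0],
    [0, 0, 0],
    [0, 0, 0],
    [0, 0, 0],
    [0, 0, 0],
    [0, 0, 0],
    [0, 0, 0],
    [0, 0, 0],
    [0, 0, 0],
    [0, 0, 0]
  ]
}}

```text
time: 40.5
tool_pos: [550.1, 297.6, 209.0]
tcp_rot: [-180.0, 0.0, 154.9]
ft_force: [1.1, 0.5, 1.2]
finger_gap: 44.6
grip_force: 0.0
```

Request:
{"api": "servo_tool", "payload": {
  "fingers": [0.045, 0.045, 0.045, 0.045, 0.045, 0.045, 0.045, 0.045, 0.045, 0.045],
  "linear": [
    [0, 0, -0.04],
    [0, 0, -0.06],
    [0, 0, -0.06],
    [0, 0, -0.06],
    [0, 0, -0.06],
    [0, 0, -0.06],
    [0, 0, -0.06],
    [0, 0, -0.06],
    [0, 0, -0.06],
    [0, 0, -0.06]
  ],
  "rotation": [
    [0, 0, 0],
    [0, 0, 0],
    [0, 0, 0],
    [0, 0, 0],
    [0, 0, 0],
    [0, 0, 0],
    [0, 0, 0],
    [0, 0, 0],
    [0, 0, 0],
    [0, 0, 0]
  ]
}}

```text
time: 41.5
tool_pos: [549.8, 297.4, 266.4]
tcp_rot: [-179.9, -0.0, 154.9]
ft_force: [-0.7, 0.1, 0.2]
finger_gap: 45.1
grip_force: 0.0
```

Request:
{"api": "servo_tool", "payload": {
  "fingers": [0.045, 0.045, 0.045, 0.045, 0.045, 0.045, 0.045, 0.045, 0.045, 0.045],
  "linear": [
    [0, 0, 0],
    [0, 0, 0],
    [0, 0, 0],
    [0, 0, 0],
    [0, 0, 0],
    [0, 0, 0],
    [0, 0, 0],
    [0, 0, 0],
    [0, 0, 0],
    [0, 0, 0]
  ],
  "rotation": [
    [0, 0, 0],
    [0, 0, 0],
    [0, 0, 0],
    [0, 0, 0],
    [0, 0, 0],
    [0, 0, 0],
    [0, 0, 0],
    [0, 0, 0],
    [0, 0, 0],
    [0, 0, 0]
  ]
}}

```text
time: 42.5
tool_pos: [549.8, 297.4, 266.5]
tcp_rot: [-179.9, -0.0, 154.9]
ft_force: [-0.2, -0.8, -0.5]
finger_gap: 45.2
grip_force: 0.0
```

```bash
python3 - <<'E'
from h import *
snap('side','s17'); find(load('s17'),60); t=snap('top','t17')
for f in ('s3','s14','s15','s17'):
    g=cv2.cvtColor(load(f)['frame'],cv2.COLOR_RGB2GRAY).astype(float); out=[]
    for v in range(212,228):
        row=g[v,272:292]; wt=np.clip(np.median(row)-row-25,0,None); out.append(round(272+(wt*np.arange(20)).sum()/max(wt.sum(),1),1))
    print(f,out)
a=cv2.resize(load('s17')['frame'][175:255,200:350],(800,427),interpolation=cv2.INTER_CUBIC); cv2.imwrite('pics/c17.png',a[:,:,::-1])
E
```

```text
blk [349.1, 325.5] box [342, 316, 16, 21, 250] xy [456. -85.]
blk [380.2, 338.3] box [372, 329, 17, 21, 283] xy [ 488. -151.]
s3 [np.float64(280.5), np.float64(280.4), np.float64(280.6), np.float64(281.0), np.float64(281.0), np.float64(281.4), np.float64(281.4), np.float64(281.5), np.float64(282.3), np.float64(281.9), np.float64(281.6), np.float64(281.5), np.float64(281.6), np.float64(281.7), np.float64(281.7), np.float64(281.7)]
s14 [np.float64(278.9), np.float64(279.2), np.float64(279.2), np.float64(277.4), np.float64(278.0), np.float64(277.7), np.float64(278.0), np.float64(278.5), np.float64(278.7), np.float64(279.0), np.float64(279.4), np.float64(279.6), np.float64(279.8), np.float64(280.0), np.float64(280.5), np.float64(280.7)]
s15 [np.float64(281.1), np.float64(280.7), np.float64(280.6), np.float64(279.1), np.float64(279.4), np.float64(279.7), np.float64(279.8), np.float64(279.9), np.float64(280.0), np.float64(280.5), np.float64(280.6), np.float64(280.7), np.float64(280.8), np.float64(280.9), np.float64(281.0), np.float64(281.5)]
s17 [np.float64(280.3), np.float64(280.3), np.float64(280.6), np.float64(280.5), np.float64(280.6), np.float64(280.7), np.float64(280.7), np.float64(282.3), np.float64(282.9), np.float64(281.5), np.float64(280.9), np.float64(281.4), np.float64(281.4), np.float64(281.6), np.float64(281.6), np.float64(281.7)]
```

View pics/c17.png

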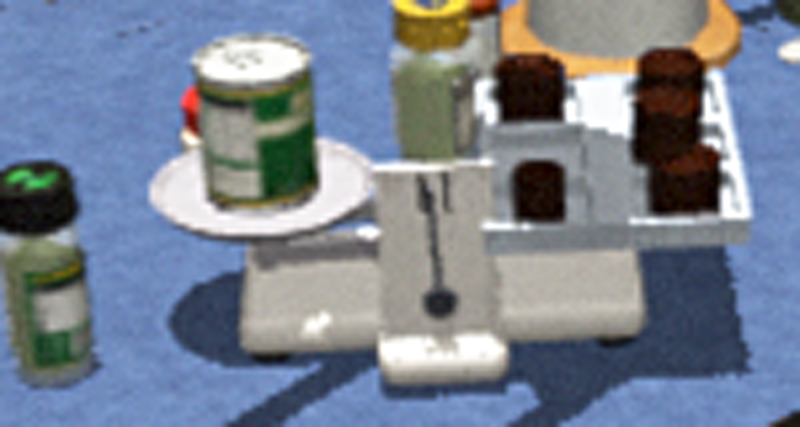

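All five blocks are seated, one to a cup, and the tin and jar are upright. The pointer, from tip (432,200) to pivot (440,300), lies just right of the left mark. I'll check the angle more carefully before handing in.

```bash
python3 - <<'E'
from h import *
fr=[r.snapshot('side')['frame'].astype(float) for _ in range(6)]
G=lambda f: cv2.cvtColor(f.astype(np.float32),cv2.COLOR_RGB2GRAY)
I={'lvl':G(load('s3')['frame']),'stop':np.mean([G(load(f)['frame']) for f in('s8','s10','s12','s14')],0),'s15':G(load('s15')['frame']),'now':np.mean([G(f) for f in fr],0)}
R={}
for k,g in I.items():
    o=[]
    for v in range(215,227):
        row=g[v,275:289]; i=int(np.argmin(row[1:11]))+1; a=max(i-2,0); seg=row[a:i+3]; wt=np.clip(np.max(row[max(i-4,0):i+5])-seg,0,None)**1.0
        o.append(275+a+(wt*np.arange(len(seg))).sum()/wt.sum())
    R[k]=np.array(o); print(k,np.round(R[k],2).tolist())
d=R['lvl']-R['stop']; ok=d>0.8
for k in('s15','now'): 
    e=R['lvl']-R[k]; print(k,'angle',0.21*(e[ok]*d[ok]).sum()/(d[ok]**2).sum(), 0.21*np.median(e[ok]/d[ok]), ok.sum())
print(r.sense()['time'])
cv2.imwrite('pics/c18.png',np.hstack([cv2.resize(I[k][195:242,265:297].astype(np.uint8),None,fx=12,fy=12,interpolation=cv2.INTER_CUBIC) for k in('lvl','now')]))
E
```

```text
lvl [280.97, 281.3, 281.46, 281.34, 281.31, 281.55, 281.58, 281.61, 281.53, 281.69, 281.73, 281.81]
stop [277.12, 277.56, 277.74, 277.96, 278.72, 278.81, 279.06, 279.55, 279.7, 279.84, 280.05, 280.57]
s15 [279.49, 279.65, 279.96, 279.96, 280.05, 280.33, 280.65, 280.93, 280.94, 281.02, 281.05, 281.24]
now [280.7, 280.65, 280.6, 280.66, 280.72, 281.0, 280.91, 281.01, 281.39, 281.47, 281.68, 281.65]
s15 angle 0.08543570208113997 0.08459271720775229 12
now angle 0.037037325491534635 0.0393411178194105 12
42.9
```

View pics/c18.png

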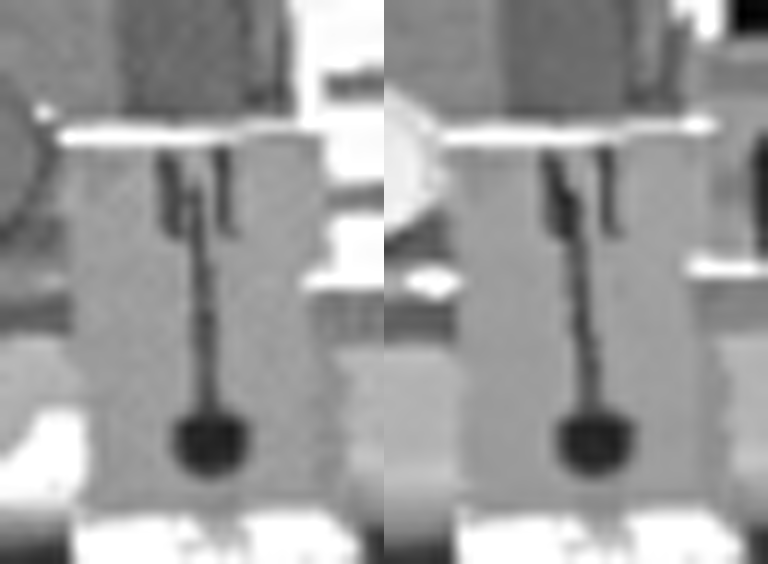

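```bash
python3 -c "
from h import *
find(snap('side','s19'),60)
print(r.hand_in())"
```

```text
blk [349.2, 325.6] box [342, 316, 16, 21, 257] xy [456. -85.]
blk [380.2, 338.3] box [372, 329, 17, 21, 279] xy [ 488. -151.]
the job is handed in; nothing more can be done
None
```

The job is handed in: the jar stands on the worktop, the tin is in the pan, and four large blocks plus the small one sit one to a cup. I read the beam at about 0.03 rad, inside the ±0.05 marks but with the pointer close to the left one, and hand-in returned no verdict.

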